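Load the sample stage from the carrier magazine

ROBOT

A 6-joint arm with a two-finger parallel gripper is mounted at the origin on the work surface. World frame = base frame: x ahead of the robot, y to its left, z up, the work surface at z = 0. Lengths are in m, angles in degrees, forces in N, time in s.
With the tool pointing down it reaches from about 0.4 to 0.825 m from the base axis. Payload 7 kg.
Tool frame: the origin (TCP) lies at the very end of the fingers, on their centre line; the grasp point (between the pads) lies 19 mm behind it (ctrl.tcp_to_grasp is the distance from the TCP to the grasp point, in m); z points along the fingers, y is the direction in which the jaws open and shut (so a half turn about z gives the same grasp; the last joint's range is limited). The gripper opens to 88 mm and grips with 3 to 60 N. Pads are 19 mm wide; open, the fingers measure 130 mm over their backs; the gripper's body (78 mm by 193 mm) begins 47 mm behind the grasp point.
Start: joints at [-50.3, 20.546, 0.682, 0, -70.136, -16.507], TCP at [0.266, -0.62, 0.227] pointing down, gripper open.
Joint ranges: [-176.03, 176.03], [-82.01, 121.73], [-58.28, 71.71], [-173.87, 95.51], [-174.79, -0.11], [-173.66, 173.66]. Speed limits (degrees/s): [136.94, 136.94, 172.46, 180, 180, 180].

INTERFACE

Orientations are given as [roll, pitch, yaw] about the fixed x, y, z axes, in that order (R = Rz(yaw) Ry(pitch) Rx(roll)).
In Python, from plant import ctrl gives the robot as it stands.
- The arm moves only by the tool jog_arm, never from a script. Its argument "commands" is a list of rows, each an object of numbers: "x", "y", "z": the shift along the tool's x, y, z in cm; "roll": the turn about the tool's z in rad. In form: [{"x": .., "y": .., "z": .., "roll": ..}, ...]. A call has 1 to 12 rows; each row shifts and turns the commanded pose from where the row before left it, along the tool's axes as they then stand; what a row does not reach is not made up. A row lasts 1/10 s, in which the tool goes at most 50 mm and 8.59 degrees, less where a joint would pass 70% of its speed; a pose out of reach is approached as far as the arm can. A call is refused whole if a number of a shift passes 5 or a number of a turn 0.15, either way. A call with a gripper value outside its range is refused whole. "gripper" is the finger opening in cm, from 0 to 8.76, set as the call begins (left out, the last holds). The fingers move at their own pace and stop on an object; the grip force is fixed at half the most. Time passes only in rows, so rows that do not move let the fingers close. It gives the time, the measured TCP pose, the force and the opening at its end, in the units of the state.
- ctrl.get_obs(): the state, without advancing time (a new reading comes with each control period).
- ctrl.snapshot(name): name is "scene" or "top" or "wrist"; returns a dict with "image" (480x640x3 uint8, red, green, blue), "mtx" (3x3 intrinsics, pixels), "position" and "orientation" of the camera in the world; the wrist camera has in their place "hand_eye" (4x4, takes a point from camera to tool coordinates, whose origin is the TCP and whose axes are the flange's). Camera axes: x right, y up, looking along -z (the intrinsics and any distortion apply to the point x, -y, -z); pixel columns grow to the right and rows downward; lengths in m; the calibration is good to about 2 mm. The wrist camera is an equidistant fisheye: a pixel r from the principal point sees the ray r / f radians off the axis. A picture is of the moment at which its call begins: read the wrist's pose just before it. There is no depth.
- ctrl.close_job(): hands the job in, once; it reports no verdict.
Trained networks look in the newest picture that a camera, given by its name, has taken for a name from the list of things; names that differ only in an ending like _2 or _b are one class to them, and where a whole thing is asked for, a point or a joint stands for the part that bears it (a point fixed in the world has none). Each returns a list of dicts, best first, with "confidence" (0 to 1); they miss things now and then, are a little off and sometimes report something else, mostly with a low value. They report only what shows in the picture. A call takes as long as a camera call. They do not tell look-alikes from the thing itself.
- ctrl.search_frame(camera, query): "position" ([column, row] as shares, 0 to 1, of the picture: columns of its width, rows of its height, amid what is visible of it).
- ctrl.regions_of(camera, query): "mask" (480x640 bool, what is visible of it) and "position" ([column, row] as shares, 0 to 1, of the picture: columns of its width, rows of its height, amid what is visible of it).
The state is a dict: "clock": time; "joint_pos": joint angles; "qvel": joint speeds; "tau": joint torques, N m; "tool_pos": TCP position; "orientation": TCP orientation; "force": force on the tool from outside, world axes, zero at the start; "moment": the same for the moment, N m; "opening": finger opening in m.
Only numpy, scipy, OpenCV 4.12 (cv2) and the standard library are available. Lean on these libraries where they do the work, as an engineer would, in place of code of your own. Each camera call takes 0.05 s, during which the arm holds its last target.

TASK

Pull the bottom sample carrier straight out through the mouth of the magazine, leaving the other four to drop down inside it, and lay it flat on the bench to change your grip. Then pick it up again and lower it into the sample stage, where only its short ends leave room for fingers, so that it lies flat on the white bed between the guide rails with its glass still facing up. Leave the lens, the flange and the screwdriver where they are.

Things in the scene. Friction and masses are not known exactly. Their poses are not given: they have to be found in the camera images.
- magazine: Gravity-fed magazine bolted to the bench: a shaft of clear acrylic with metal corner angles, black at the front, open on top, 60 mm high, 73 x 54 mm inside (x, y), holding a stack of 5 flat carriers. Origin on the bench under the shaft's middle, z up. Carriers come out along its own -x. Its black base plate (x -39.5 to 84.5, y +-50 mm, 6 mm high) and rear feed knob (to x = 100 mm) lie behind the mouth plane.
- magazine_mouth (a point): Middle of the mouth, at the front edge of the bed the carriers lie on: 39.5 mm from the magazine's origin along its -x, 14 mm above the bench. Two black angles, 3 mm thick, stand across the front (y 11 to 31 mm either side, front faces in this plane), lower edges 11 mm above the bed: only the bottom carrier passes under. Before the mouth is bare bench.
- carrier_1_center (a point): Centre (half-way up) of the bottom carrier: a loose aluminium plate, 70 mm (x) by 50 mm (y) by 8 mm thick, 0.06 to 0.1 kg, a round glass disc in its top face (z up). It lies level on the magazine's bed under four like it, long axis along the magazine's x, with 24 to 27 mm of it standing out of the mouth in free air, underside 14 mm above the bench. It drags with 2 to 7 N as it is pulled.
- carrier_2_center (a point): Centre of carrier number 2 from the bottom, a plate like the bottom one, loose in the magazine's shaft; it drops 8 mm when the bottom one is gone.
- carrier_3_center (a point): Centre of carrier number 3 from the bottom, a plate like the bottom one, loose in the magazine's shaft; it drops 8 mm when the bottom one is gone.
- carrier_4_center (a point): Centre of carrier number 4 from the bottom, a plate like the bottom one, loose in the magazine's shaft; it drops 8 mm when the bottom one is gone.
- carrier_5_center (a point): Centre of carrier number 5 from the bottom, a plate like the bottom one, loose in the magazine's shaft; it drops 8 mm when the bottom one is gone.
- stage: Sample stage bolted to the bench, a nest for one carrier, either way round. Origin on the bench under its middle, x along the nest, z up. Two steel guide rails along x (y = +-28 to +-36 mm), their ends turned inwards into lugs (x = +-39 to +-47 mm): inside it is 78 x 56 mm. Rails and lugs are 20 mm high, the upper 4 mm bevelled. There is no room for fingers along the carrier's long sides.
- stage_bed (a point): Middle of the white ceramic bed of the stage (66 x 56 mm), on its top surface, 12 mm above the bench. At each end of the nest, between the lugs, is an open notch 42 mm wide for the fingers, down to the black base plate (96 x 110 mm, 5 mm high).
- lens_post_mid (a point): Bystander, loose: a lens in a black ring on a steel post with a black disc foot, 48 mm across, 107 mm high; the point is on its axis 50 mm up.
- flange_mid (a point): Bystander, loose: a steel blank flange, 55 mm across, 16 mm high; the point is on its axis 8 mm up.
- driver_grip (a point): Bystander, loose: a screwdriver with a black handle lying on the bench, 190 mm long; the point is on its handle.
Not all that is in view belongs to the job. What is shaped like the part that bears carrier_1_center but purple or red is not meant.

How it is judged:
By the outcome, as a careful person would: the job done as asked, in the order asked, and still so for the second after the job is handed in, with the robot touching nothing.
It also fails if it takes over 58 s, if anything falls off the work surface, if the arm or the gripper's body presses on something with over 40 N, if the wrist force passes 120 N, or if a joint passes its speed limit or range.

## Working session

There is one attempt and no reset: what is moved stays moved. The work goes in short steps, Python scripts to look and compute and a tool call to move; the robot and the scene stay as the last step left them, time stands still between calls to the robot, and variables do not carry over. Pictures are saved under pics/ and viewed, and the job is handed in when it is done.

Besides the shell and the picture viewer there is one more tool, called after "Emit:" as name(argument=value, ...) on one line, values as JSON. jog_arm: Moves the arm, as the interface text tells. Its arguments: {"type":"object","properties":{"commands":{"type":"array"},"gripper":{"type":"number"}},"required":["commands"]}

```bash
ls; mkdir -p pics
python3 - <<'E'
from plant import ctrl
import cv2
o=ctrl.get_obs(); print(o)
for n in("scene","top","wrist"):
    s=ctrl.snapshot(n); cv2.imwrite(f"pics/{n}0.png",s["image"][:,:,::-1])
    print(n,{k:v for k,v in s.items() if k!="image"})
    for q in ("magazine","magazine_mouth","carrier_1_center","stage","stage_bed","lens_post_mid","flange_mid","driver_grip"):
        try: print(q,[(round(d["confidence"],2),round(d["position"][0]*640),round(d["position"][1]*480)) for d in ctrl.search_frame(n,q)])
        except Exception as e: print(q,e)
print(ctrl.get_obs()["clock"])
E
```

```text
pics
{'clock': 0.0, 'joint_pos': array([-5.02999511e+01,  2.05917715e+01,  6.34603345e-01, -1.98678524e-02,
       -7.01364327e+01, -1.65062672e+01]), 'qvel': array([ 0.04615132, -0.03671975, -0.00511212, -0.0199948 , -0.04981528,
        0.05065075]), 'tau': array([ 1.02642527e-03, -5.82721782e+01,  2.93051291e+01,  6.99727848e+00,
        6.74785028e-03, -1.34798138e-04]), 'tool_pos': array([ 0.26561999, -0.62001252,  0.22562599]), 'orientation': array([ 1.79904950e+02, -8.68904848e-03, -1.56812977e+02]), 'force': array([-0.31415599, -0.93366822,  0.16389216]), 'moment': array([ 0.00679717, -0.00173531, -0.00255431]), 'opening': 0.08752649995993667}
scene {'mtx': array([[521.04248425,   0.        , 324.67596869],
       [  0.        , 521.04248425, 237.18112072],
       [  0.        ,   0.        ,   1.        ]]), 'position': array([ 1.09506189, -0.01669844,  0.95060459]), 'orientation': array([29.94717725, -0.30417339, 90.22919163])}
magazine [(0.66, 396, 284)]
magazine_mouth []
carrier_1_center [(0.98, 350, 209), (0.73, 431, 172), (0.46, 406, 241)]
stage [(0.66, 254, 274)]
stage
[... 687 characters left out ...]
292)]
driver_grip [(0.78, 156, 240), (0.61, 255, 230)]
wrist {'mtx': array([[371.64829954,   0.        , 325.4309556 ],
       [  0.        , 371.64829954, 238.70725647],
       [  0.        ,   0.        ,   1.        ]]), 'hand_eye': array([[-3.41620966e-04,  9.66213461e-01,  2.57742954e-01,
         6.89954666e-02],
       [ 9.99999941e-01,  3.23658953e-04,  1.12116776e-04,
         4.15581904e-04],
       [ 2.49079238e-05,  2.57742978e-01, -9.66213515e-01,
        -1.57076306e-01],
       [ 0.00000000e+00,  0.00000000e+00,  0.00000000e+00,
         1.00000000e+00]])}
magazine []
magazine_mouth []
carrier_1_center []
stage []
stage_bed []
lens_post_mid []
flange_mid []
driver_grip []
1.35
```

View pics/scene0.png

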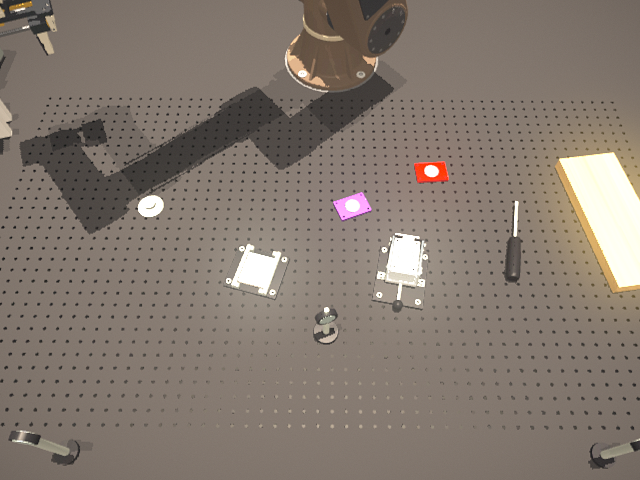

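View pics/top0.png

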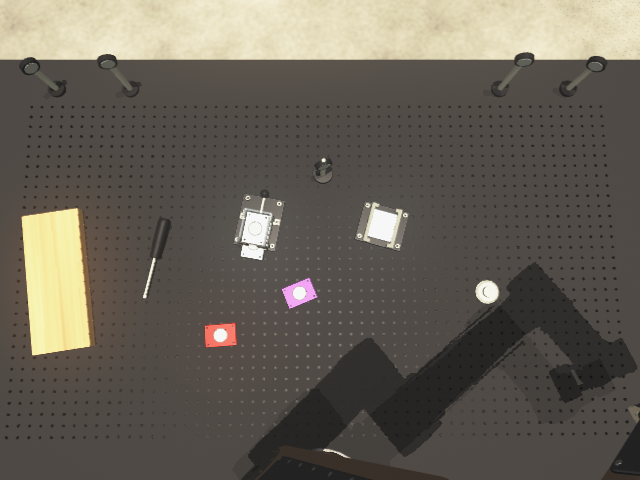

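Run:
```python
import cv2
a=cv2.imread("pics/scene0.png")[130:380,180:480]; cv2.imwrite("pics/scene0c.png",cv2.resize(a,None,fx=2.4,fy=2.4,interpolation=cv2.INTER_CUBIC))
a=cv2.imread("pics/top0.png")[130:350,190:450]; cv2.imwrite("pics/top0c.png",cv2.resize(a,None,fx=2.7,fy=2.7,interpolation=cv2.INTER_CUBIC))
```

```text
(no output)
```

View pics/scene0c.png

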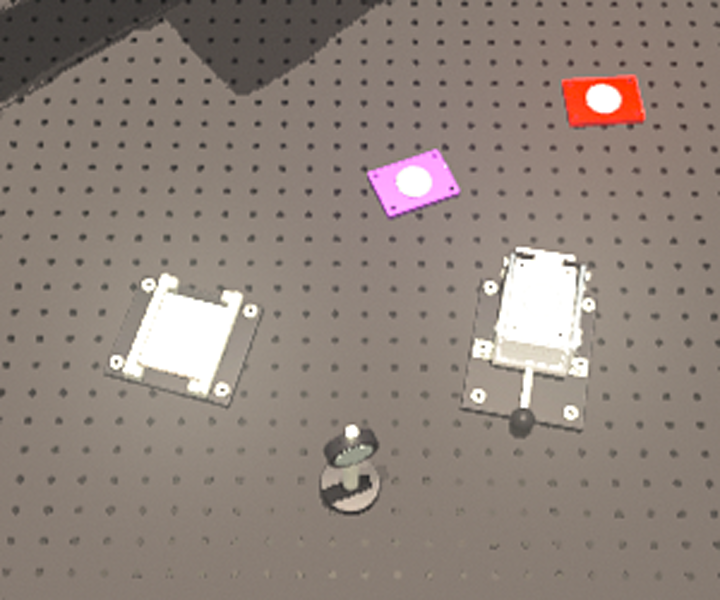

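View pics/top0c.png

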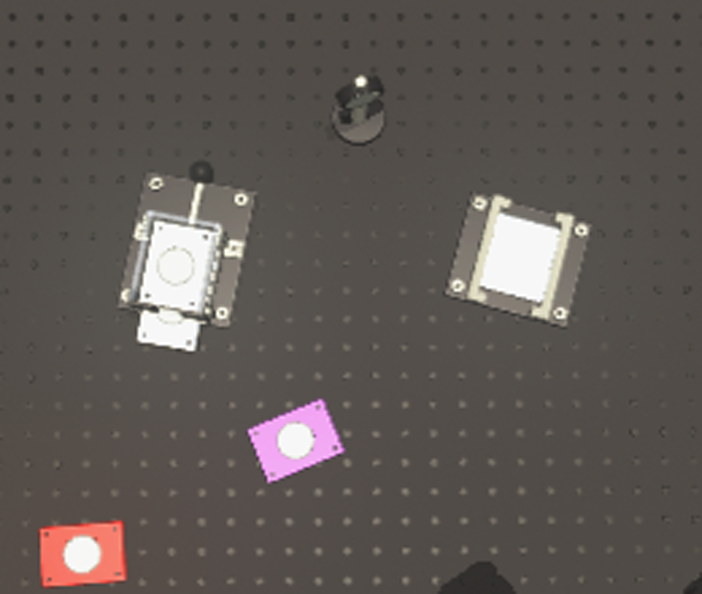

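The pictures show three carrier-shaped candidates in the top view. Purple is at (300,291), red at (220,335), and a silver one stands out of the magazine mouth at (252,253). The silver one fits, because it is aluminium and lies under the stack at the mouth. The stage is at (381,226), the lens at (323,170), the flange at (486,292) and the driver at (156,240). I'll zoom in to confirm this and to get the corners.

Run:
```python
import cv2
a=cv2.imread("pics/top0.png")
def crop(x,y,w,h,f,n):
    c=cv2.resize(a[y:y+h,x:x+w],None,fx=f,fy=f,interpolation=cv2.INTER_CUBIC)
    for i in range(0,w,10): cv2.putText(c,str(x+i),(i*f,8),0,.3,(0,255,255)); cv2.line(c,(i*f,10),(i*f,16),(0,255,255))
    for i in range(0,h,10): cv2.putText(c,str(y+i),(0,i*f+4),0,.3,(0,255,255)); 
    cv2.imwrite(n,c)
crop(225,180,70,85,7,"pics/mag_t.png"); crop(345,190,70,70,8,"pics/st_t.png")
a=cv2.imread("pics/scene0.png"); crop(365,225,70,90,6,"pics/mag_s.png"); crop(215,235,80,70,7,"pics/st_s.png")
```

```text
(no output)
```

View pics/mag_t.png

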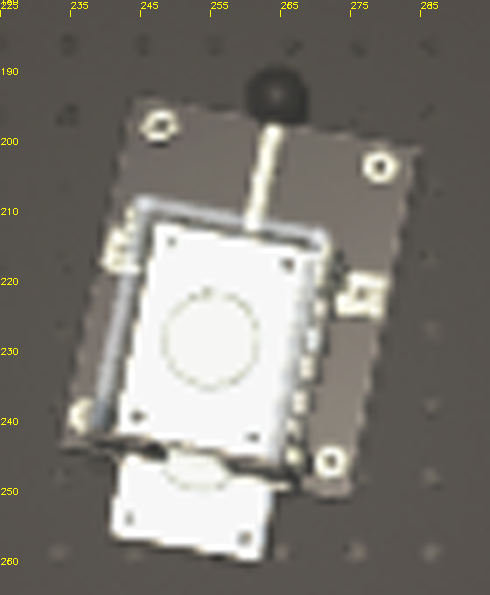

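View pics/st_t.png

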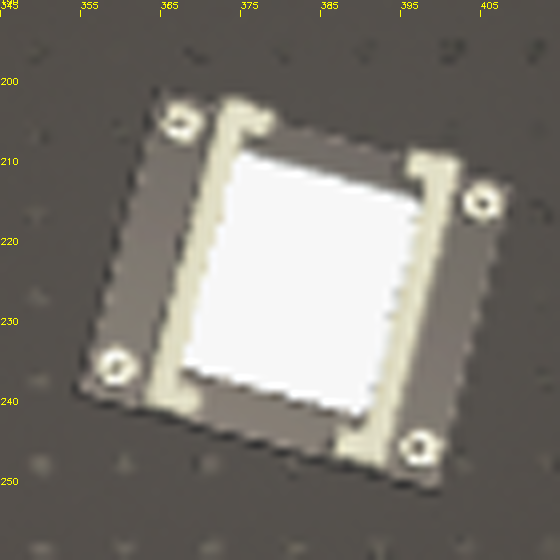

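View pics/mag_s.png

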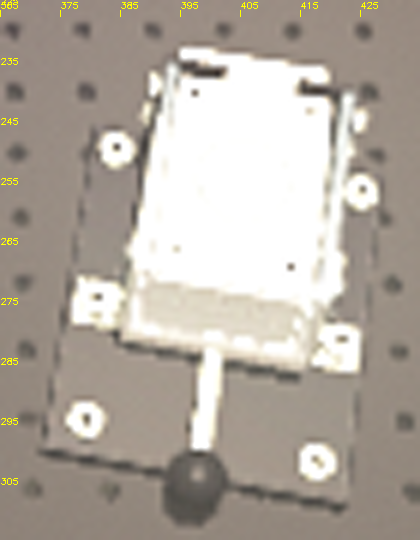

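View pics/st_s.png

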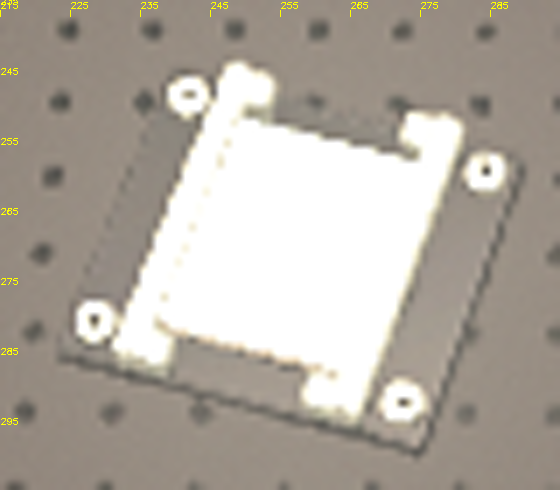

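```bash
cat > h.py <<'E'
import numpy as np
from scipy.spatial.transform import Rotation as Ro
from scipy.optimize import least_squares
CAM={"scene":dict(f=521.04248425,c=(324.67596869,237.18112072),p=(1.09506189,-0.01669844,.95060459),o=(29.94717725,-.30417339,90.22919163)),
"top":dict(f=488.88082337,c=(319.71515598,240.42340588),p=(.43784613,.00653269,1.14933766),o=(7.66068569,-.56239082,-90.26424953))}
def proj(cam,P):
    c=CAM[cam]; q=(np.atleast_2d(P)-c["p"])@Ro.from_euler("xyz",c["o"],degrees=True).as_matrix()
    return np.c_[c["c"][0]+c["f"]*q[:,0]/-q[:,2], c["c"][1]+c["f"]*q[:,1]/q[:,2]]
def pose(x,y,a,L):
    L=np.atleast_2d(np.array(L,float)); c,s=np.cos(a),np.sin(a)
    return np.c_[x+c*L[:,0]-s*L[:,1], y+s*L[:,0]+c*L[:,1], L[:,2]]
def fit(obs,x0):
    # obs: list of (cam, local xyz in m, pixel)
    def r(p): return np.concatenate([(proj(c,pose(*p,l))[0]-px) for c,l,px in obs])
    s=least_squares(r,x0,loss="soft_l1"); return s.x, r(s.x).reshape(-1,2)
def ray(cam,px,z):
    c=CAM[cam]; d=Ro.from_euler("xyz",c["o"],degrees=True).as_matrix()@np.array([(px[0]-c["c"][0])/c["f"],-(px[1]-c["c"][1])/c["f"],-1])
    p=np.array(c["p"]); return p+d*(z-p[2])/d[2]
E
python3 - <<'E'
from h import *
m=1e-3
def go(name,T,S):
    o=[("top",np.array(l)*m,np.array(p)) for l,p in T]; s=[("scene",np.array(l)*m,np.array(p)) for l,p in S]
    for lab,q in (("top",o),("scene",s),("both",o+s)):
        x,r=fit(q,[.5,0,0]); print(name,lab,(x[:2]*1000).round(1),np.degrees(x[2]).round(2)); 
    print(r.round(1).tolist())
    return x
M=go("mag",[((84.5,50,6),(243.6,194.3)),((84.5,-50,6),(285,201.4)),((-39.5,-50,6),(275,250.7)),((-39.5,50,6),(233.9,243.6))],
 [((84.5,-50,6),(371.7,300.3)),((84.5,50,6),(422.5,309.7))])
S=go("st",[((48,55,5),(364.6,201.5)),((48,-55,5),(408.5,213.4)),((-48,-55,5),(399.8,251)),((-48,55,5),(355,238.1)),((33,28,12),(375,208.8)),((33,-28,12),(397.8,215.4)),((-33,-28,12),(390.6,241.9)),((-33,28,12),(367.8,236))],
[((48,-55,5),(223.9,286)),((48,55,5),(275.3,299.7)),((-48,55,5),(289.7,258.6)),((-48,-55,5),(236.4,250.7))])
print("carrier corners",ray("top",(241,256.9),.022),ray("top",(262.4,260.3),.022), "pred",pose(*M,[(-.065,.025,.022),(-.065,-.025,.022)]))
for n,c,p,z in(("lens","top",(323,178),0),("purple","top",(300,293),.008),("red","top",(220,335),.008)): print(n,ray(c,p,z))
print("mouth",pose(*M,[(-.0395,0,.014)]),"grip",pose(*M,[(-.053,0,.014)]))
E
```

```text
mag top [613.2 141.3] -10.33
mag scene [619.3 143.7] -11.02
mag both [615.4 141.6] -9.83
[[-0.3, -1.6], [-0.4, -1.8], [0.3, -0.2], [-0.4, -0.1], [-0.5, -1.2], [-0.2, -2.2]]
st top [ 625.9 -154. ] -15.6
st scene [ 633.8 -151.1] -13.53
st both [ 627.7 -153.2] -14.76
[[-0.4, -1.2], [0.5, -1.7], [-0.0, -0.5], [-0.4, 0.7], [-0.9, -0.3], [-0.8, -1.0], [-0.0, -0.8], [-0.3, -0.8], [-2.4, -1.6], [-1.1, -2.0], [-1.2, -2.6], [1.4, -7.0]]
carrier corners [0.55158694 0.17699447 0.022     ] [0.54351315 0.12747172 0.022     ] pred [[0.5556179  0.17738178 0.022     ]
 [0.54707752 0.12811655 0.022     ]]
lens [ 0.7444041  -0.01409268  0.        ]
purple [0.46832852 0.04095476 0.008     ]
red [0.37340071 0.22413476 0.008     ]
mouth [[0.57647297 0.14839357 0.014     ]] grip [[0.56317136 0.15069947 0.014     ]]
```

Emit:
jog_arm(commands=[{"x": -4.29,"y": 2.38},{"x": -4.29,"y": 2.38},{"x": -4.29,"y": 2.38},{"x": -4.29,"y": 2.38},{"x": -4.29,"y": 2.38},{"x": -4.29,"y": 2.38},{"x": -4.29,"y": 2.38},{"x": -4.29,"y": 2.38},{"x": -4.29,"y": 2.38},{"x": -4.29,"y": 2.38},{"x": -4.29,"y": 2.38},{"x": -4.29,"y": 2.38}])

```text
validation failed for argument at $.co...
```

Emit:
jog_arm(commands=[{"roll": 0},{"roll": 0}])

```text
validation failed for argument at $.co...
```

```bash
cat > snap.py <<'E'
import sys,cv2,json
from plant import ctrl
from h import *
def crop(a,x,y,w,h,f,n):
    c=cv2.resize(a[y:y+h,x:x+w],None,fx=f,fy=f,interpolation=cv2.INTER_CUBIC)
    for i in range(0,w,20): cv2.putText(c,str(x+i),(i*f,8),0,.3,(0,0,255)); cv2.line(c,(i*f,10),(i*f,16),(0,0,255))
    for i in range(0,h,20): cv2.putText(c,str(y+i),(0,i*f+4),0,.3,(0,0,255)); 
    cv2.imwrite(n,c)
def wrist(n):
    o=ctrl.get_obs(); s=ctrl.snapshot("wrist"); cv2.imwrite(f"pics/{n}.png",s["image"][:,:,::-1])
    d=dict(p=o["tool_pos"].tolist(),o=o["orientation"].tolist(),he=s["hand_eye"].tolist(),k=s["mtx"].tolist()); json.dump(d,open(f"pics/{n}.json","w"))
    print(o["clock"],o["tool_pos"].round(4),o["orientation"].round(2),o["force"].round(1),o["opening"]); return s["image"][:,:,::-1].copy()
def wproj(n,P):
    d=json.load(open(f"pics/{n}.json")); R=Ro.from_euler("xyz",d["o"],degrees=True).as_matrix(); H=np.array(d["he"]);K=np.array(d["k"])
    t=(np.atleast_2d(P)-d["p"])@R; c=(t-H[:3,3])@H[:3,:3]; v=c*[1,-1,-1]
    rr=np.hypot(v[:,0],v[:,1]); th=np.arctan2(rr,v[:,2]); return np.c_[K[0,2]+K[0,0]*th*v[:,0]/rr,K[1,2]+K[1,1]*th*v[:,1]/rr]
def wray(n,px,z):
    d=json.load(open(f"pics/{n}.json")); R=Ro.from_euler("xyz",d["o"],degrees=True).as_matrix(); H=np.array(d["he"]);K=np.array(d["k"])
    u=np.array([(px[0]-K[0,2])/K[0,0],(px[1]-K[1,2])/K[1,1]]); th=np.hypot(*u); v=np.array([*(np.sin(th)*u/th),np.cos(th)])*[1,-1,-1]
    w=R@H[:3,:3]@v; p=R@H[:3,3]+d["p"]; return p+w*(z-p[2])/w[2]
def wfit(obs,x0):
    def r(p): return np.concatenate([(wproj(n,pose(*p,np.array(l)*1e-3))[0]-px) for n,l,px in obs])
    s=least_squares(r,x0,loss="soft_l1"); return s.x, r(s.x).reshape(-1,2)
def delta(tgt,yaw,cur=None,cy=None):
    o=ctrl.get_obs(); p=o["tool_pos"]; y=np.radians(o["orientation"][2]); d=np.array(tgt)-p
    t=np.array([d[0]*np.cos(y)+d[1]*np.sin(y), d[0]*np.sin(y)-d[1]*np.cos(y), -d[2]])*100
    ro=-np.radians((yaw-o["orientation"][2]+180)%360-180); print("tool shift cm",t.round(3),"roll",round(ro,4))
E
python3 - <<'E'
from snap import *
a=wrist("w1")
E
```

```text
1.35 [ 0.2658 -0.6204  0.2266] [ 180.      0.   -156.81] [-0.8 -0.3  0.4] 0.08766748472092638
```

View pics/w1.png

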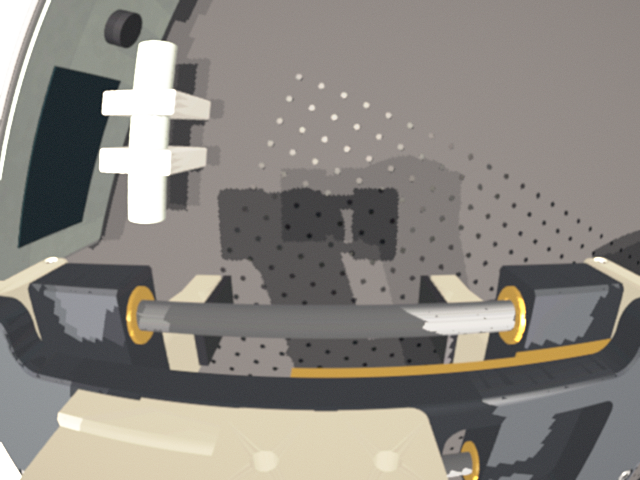

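That call was refused, probably because each row needs all four keys. The wrist picture shows the two fingers near (195,320) and (460,320), with bare bench around (330,200).

Emit:
jog_arm(commands=[{"x": -4.29,"y": 2.38,"z": 0,"roll": 0},{"x": -4.29,"y": 2.38,"z": 0,"roll": 0},{"x": -4.29,"y": 2.38,"z": 0,"roll": 0},{"x": -4.29,"y": 2.38,"z": 0,"roll": 0},{"x": -4.29,"y": 2.38,"z": 0,"roll": 0},{"x": -4.29,"y": 2.38,"z": 0,"roll": 0},{"x": -4.29,"y": 2.38,"z": 0,"roll": 0},{"x": -4.29,"y": 2.38,"z": 0,"roll": 0},{"x": -4.29,"y": 2.38,"z": 0,"roll": 0},{"x": -4.29,"y": 2.38,"z": 0,"roll": 0},{"x": -4.29,"y": 2.38,"z": 0,"roll": 0},{"x": -4.29,"y": 2.38,"z": 0,"roll": 0}])

```text
clock: 2.6
tool_pos: [0.6276, -0.1533, 0.2269]
orientation: [-180.0, 0.0, -156.8]
force: [1.2, -1.4, -0.5]
opening: 0.0874
```

Run:
```python
from snap import *
a=wrist("w2")
print(wproj("w2",pose(.6277,-.1532,np.radians(-14.76),[(0,0,.012),(.048,.055,.005),(-.048,-.055,.005)])))
```

```text
2.6 [ 0.6276 -0.1533  0.2269] [-1.7998e+02  3.0000e-02 -1.5679e+02] [ 1.2 -1.4 -0.5] 0.08744337828254878
[[325.16567898 210.03737936]
 [337.93522426 273.93031705]
 [311.42040656 139.29943291]]
```

View pics/w2.png

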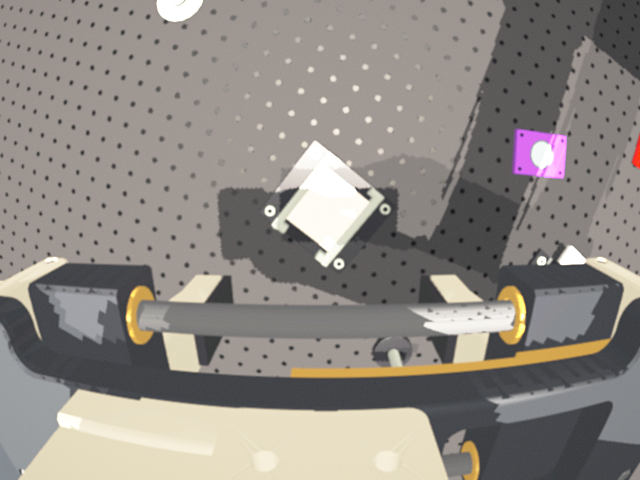

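Run:
```python
from snap import *
a=cv2.imread("pics/w2.png"); crop(a,255,130,150,150,5,"pics/w2c.png")
```

```text
(no output)
```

View pics/w2c.png

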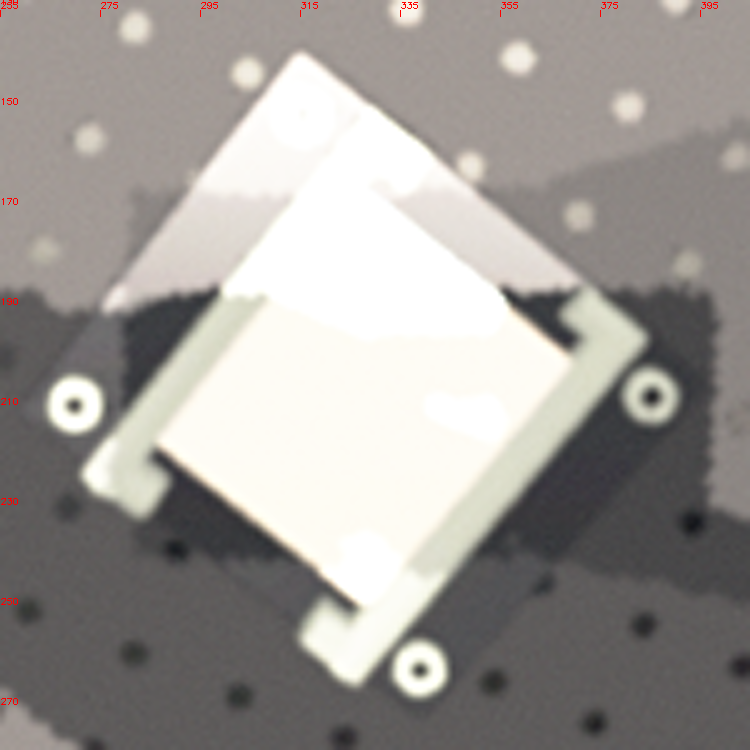

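Run:
```python
from snap import *
o=[((33,-28,12),(286,218)),((33,28,12),(327.4,251.6)),((-33,28,12),(370.6,202.4)),((47,36,18),(326,267.4)),((-47,36,18),(384.6,198)),((47,-36,18),(272,225)),((-48,-55,5),(315,140.4))]
x,r=wfit([("w2",l,np.array(p)) for l,p in o],[.62,-.15,-.25]); print((x[:2]*1000).round(1),np.degrees(x[2])); print(r.round(1).tolist())
x,r=wfit([("w2",l,np.array(p)) for l,p in o[:3]],[.62,-.15,-.25]); print((x[:2]*1000).round(1),np.degrees(x[2])); print(r.round(1).tolist())
delta((.55,.15,.2),170)
```

```text
[ 627.1 -150.7] -15.776680464907432
[[0.1, 0.3], [1.1, -0.4], [-1.2, 0.4], [0.1, 0.1], [0.4, 0.2], [-1.0, 0.2], [0.1, -0.9]]
[ 627.  -150.7] -16.30873066628646
[[0.1, -0.2], [0.8, -0.5], [-1.1, 0.7]]
tool shift cm [-4.355 30.648  2.617] roll 0.5826
```

The wrist view puts the stage at about (627, -151) mm with yaw -15.8°. The next view is over the magazine.

Emit:
jog_arm(commands=[{"x": -0.4,"y": 4.02,"z": 0.5,"roll": 0},{"x": -0.4,"y": 4.02,"z": 0.5,"roll": 0},{"x": -0.4,"y": 4.02,"z": 0.5,"roll": 0},{"x": -0.4,"y": 4.02,"z": 0.5,"roll": 0},{"x": -0.4,"y": 4.02,"z": 0.5,"roll": 0},{"x": -0.4,"y": 4.02,"z": 0.5,"roll": 0},{"x": -0.4,"y": 4.02,"z": 0.5,"roll": 0},{"x": -0.4,"y": 4.02,"z": 0.5,"roll": 0},{"x": 0,"y": 0,"z": 0,"roll": 0.1457},{"x": 0,"y": 0,"z": 0,"roll": 0.1457},{"x": 0,"y": 0,"z": 0,"roll": 0.1457},{"x": 0,"y": 0,"z": 0,"roll": 0.1457}])

```text
clock: 3.85
tool_pos: [0.5292, 0.1533, 0.1867]
orientation: [180.0, 0.0, 169.5]
force: [-0.3, -0.0, 0.5]
opening: 0.0872
```

Run:
```python
from snap import *
a=wrist("w3"); crop(a,220,120,220,160,3,"pics/w3c.png")
print(wproj("w3",pose(.6145,.1415,np.radians(-10.2),[(-.0525,0,.022),(-.065,.025,.022),(-.065,-.025,.022)])))
```

```text
3.85 [0.5292 0.1533 0.1867] [1.7999e+02 1.0000e-02 1.6949e+02] [-0.3 -0.   0.5] 0.08721877889174198
[[329.0400715  256.68208202]
 [356.73295703 243.27122585]
 [301.22841366 243.58416891]]
```

View pics/w3.png

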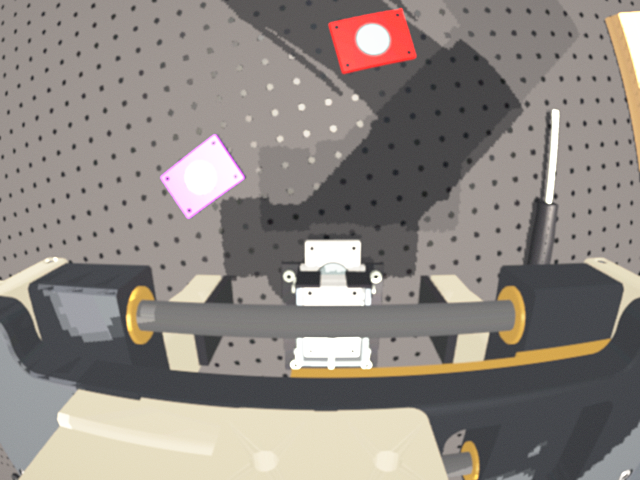

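View pics/w3c.png

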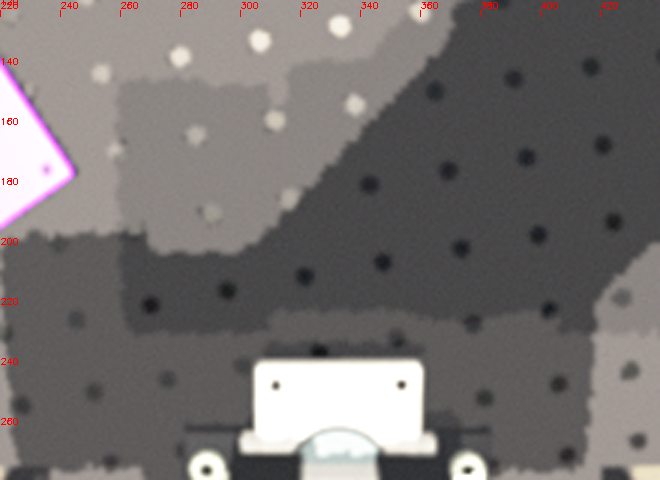

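The wrist view shows the silver carrier standing out of the mouth, with front corners at (304.7,240) and (361,240). Purple (203,176) and red (372,40) lie apart on the bench, so silver is the one meant.

Run:
```python
from snap import *
A=wray("w3",(304.7,240),.022);B=wray("w3",(361,240),.022); print(A,B,np.linalg.norm(A-B))
yaw=np.degrees(np.arctan2(B[0]-A[0],A[1]-B[1])); print("edge yaw", np.degrees(np.arctan2((B-A)[1],(B-A)[0]))-90)
# mouth: angles' bases/bolts
d=(A+B)/2; print("front mid",d)
c=np.radians(-10.5)
print(ctrl.get_obs()["joint_pos"].round(1))
for n in (0.0125,0.020): print(d[:2]+n*np.array([np.cos(c),np.sin(c)]))
```

```text
[0.54339409 0.1321453  0.022     ] [0.55264553 0.18189963 0.022     ] 0.050607139629666335
edge yaw -10.533422664429239
front mid [0.54801981 0.15702246 0.022     ]
[  36.5   10.7  -18.4   -0.   -60.9 -137.6]
[0.56031049 0.15474452]
[0.56768491 0.15337775]
```

Run:
```python
from snap import *
delta((.5600,.1548,.065),169.47)
```

```text
tool shift cm [-2.987  0.746 12.168] roll -0.0089
```

Emit:
jog_arm(commands=[{"x": -1,"y": 0.25,"z": 3,"roll": 0},{"x": -1,"y": 0.25,"z": 3,"roll": 0},{"x": -1,"y": 0.25,"z": 3,"roll": 0},{"x": 0,"y": 0,"z": 3,"roll": 0},{"x": 0,"y": 0,"z": 0,"roll": 0}])

```text
clock: 4.4
tool_pos: [0.5577, 0.1535, 0.0626]
orientation: [-179.7, -0.3, 169.9]
force: [-1.0, -0.4, 0.4]
opening: 0.0878
```

Run:
```python
from snap import *
a=wrist("w4"); crop(a,190,190,270,150,2.0.__int__(),"pics/w4c.png")
```

```text
4.4 [0.5577 0.1535 0.0626] [-179.74   -0.33  169.88] [-1.  -0.4  0.4] 0.08782324647000217
```

View pics/w4.png

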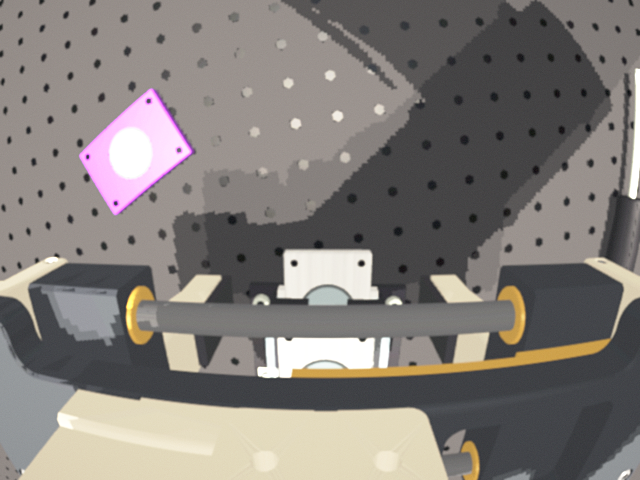

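Run:
```python
from snap import *
a=cv2.imread("pics/w4.png"); crop(a,215,235,230,80,3,"pics/w4c.png"); o=ctrl.get_obs(); print(o["tool_pos"],o["orientation"])
```

```text
[0.55903075 0.15422081 0.06508972] [-1.79827792e+02 -1.77212448e-01  1.69905097e+02]
```

View pics/w4c.png

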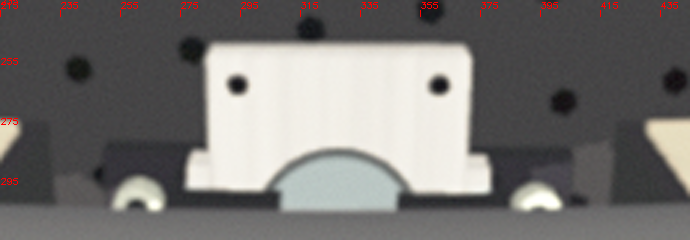

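Run:
```python
from snap import *
A=wray("w4",(283.7,250),.022);B=wray("w4",(372.3,250),.022); print(A,B,np.linalg.norm(A-B),np.degrees(np.arctan2((B-A)[1],(B-A)[0]))-90)
d=(A+B)/2;c=np.radians(-10.5);u=np.array([np.cos(c),np.sin(c)])
print("mid",d,"mouth by wing front",)
M=wray("w4",(328,297.5),.022); print("angle line at z22",np.dot((M-d)[:2],u))
for k in (.0115,.0125): print(d[:2]+k*u)
delta([*(d[:2]+.012*u),.03],169.47)
```

```text
[0.54367767 0.1326421  0.022     ] [0.55231927 0.18133119 0.022     ] 0.04945002931296804 -10.064352086934747
mid [0.54799847 0.15698664 0.022     ] mouth by wing front
angle line at z22 0.028702235940997814
[0.5593059  0.15489094]
[0.56028915 0.1547087 ]
tool shift cm [-0.065  0.07   3.509] roll 0.0076
```

Emit:
jog_arm(commands=[{"x": -0.07,"y": 0.07,"z": 1.5,"roll": 0},{"x": 0,"y": 0,"z": 1.5,"roll": 0},{"x": 0,"y": 0,"z": 1,"roll": 0},{"x": 0,"y": 0,"z": 0.5,"roll": 0},{"x": 0,"y": 0,"z": 0,"roll": 0},{"x": 0,"y": 0,"z": 0,"roll": 0}])

```text
clock: 5.05
tool_pos: [0.5614, 0.1559, 0.0225]
orientation: [180.0, 0.1, 169.8]
force: [-0.1, 0.2, -0.3]
opening: 0.0872
```

Run:
```python
from snap import *
a=wrist("w5"); crop(a,190,220,270,110,2.0.__int__()+1,"pics/w5c.png")
delta([.5597,.1548,.0155],169.47)
```

```text
5.05 [0.5614 0.1559 0.0225] [1.7996e+02 5.0000e-02 1.6983e+02] [-0.1  0.2 -0.3] 0.08722363194376026
tool shift cm [ 0.153 -0.146  0.696] roll 0.0062
```

View pics/w5c.png

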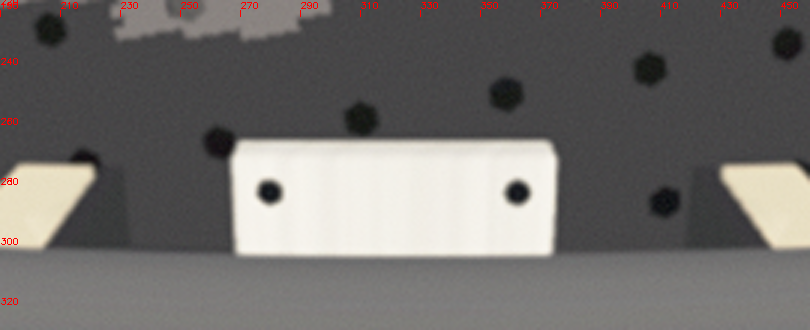

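Run:
```python
from snap import *
A=wray("w5",(267.7,271),.022);B=wray("w5",(375.3,271),.022); print(A,B,np.linalg.norm(A-B))
d=(A+B)/2;c=np.radians(-10.5);u=np.array([np.cos(c),np.sin(c)])
print("mid",d)
o=ctrl.get_obs(); print("TCP behind front edge by",np.dot(o["tool_pos"][:2]-d[:2],u)); delta([*(d[:2]+.0122*u),.0155],169.47)
```

```text
[0.54501375 0.13269108 0.022     ] [0.55362454 0.18072867 0.022     ] 0.04880323276972313
mid [0.54931914 0.15670988 0.022     ]
TCP behind front edge by 0.012076650383967356
tool shift cm [-0.011 -0.148  0.696] roll 0.0062
```

Emit:
jog_arm(commands=[{"x": 0,"y": -0.16,"z": 0.3,"roll": 0.006},{"x": 0,"y": 0,"z": 0.35,"roll": 0},{"x": 0,"y": 0,"z": 0,"roll": 0},{"x": 0,"y": 0,"z": 0,"roll": 0}])

```text
clock: 5.5
tool_pos: [0.5606, 0.154, 0.0149]
orientation: [-180.0, -0.0, 169.5]
force: [0.5, -0.1, -1.2]
opening: 0.0875
```

Run:
```python
from snap import *
a=wrist("w6"); crop(a,190,220,270,110,3,"pics/w6c.png")
```

```text
5.5 [0.5606 0.154  0.0149] [-1.7999e+02 -1.0000e-02  1.6946e+02] [ 0.5 -0.1 -1.2] 0.08747333407526547
```

View pics/w6c.png

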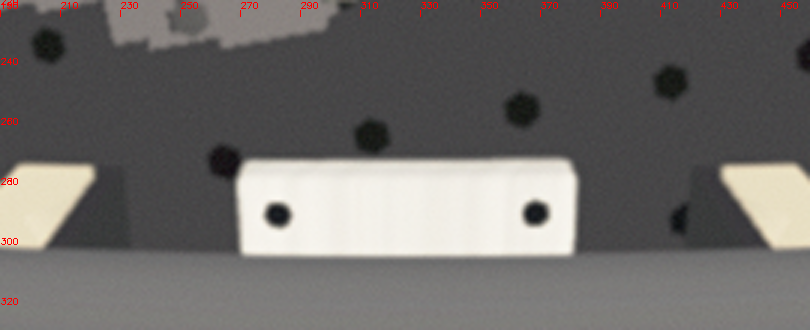

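Emit:
jog_arm(commands=[{"x": 0,"y": 0,"z": 0,"roll": 0},{"x": 0,"y": 0,"z": 0,"roll": 0},{"x": 0,"y": 0,"z": 0,"roll": 0},{"x": 0,"y": 0,"z": 0,"roll": 0},{"x": 0,"y": 0,"z": 0,"roll": 0},{"x": 0,"y": 0,"z": 0,"roll": 0}], gripper=4)

```text
clock: 6.15
tool_pos: [0.5607, 0.1541, 0.0151]
orientation: [180.0, 0.0, 169.5]
force: [-0.2, 0.5, 0.1]
opening: 0.0497
```

Emit:
jog_arm(commands=[{"x": 0.4,"y": 0,"z": 0,"roll": 0},{"x": 0.8,"y": 0,"z": 0,"roll": 0},{"x": 0.8,"y": 0,"z": 0,"roll": 0},{"x": 0,"y": 0,"z": 0,"roll": 0},{"x": 0,"y": 0,"z": 0,"roll": 0}])

```text
clock: 6.65
tool_pos: [0.5397, 0.1577, 0.015]
orientation: [-180.0, -0.1, 169.5]
force: [-4.7, 1.7, 2.0]
opening: 0.0494
```

Run:
```python
from snap import *
a=wrist("w7"); s=ctrl.snapshot("top")["image"][:,:,::-1].copy(); b=a.copy()
crop(s,215,180,90,110,5,"pics/t7.png"); crop(a,190,150,270,200,3,"pics/w7c.png")
```

```text
6.65 [0.5397 0.1577 0.015 ] [-1.7996e+02 -9.0000e-02  1.6947e+02] [-4.7  1.7  2. ] 0.04935953937395243
```

View pics/w7c.png

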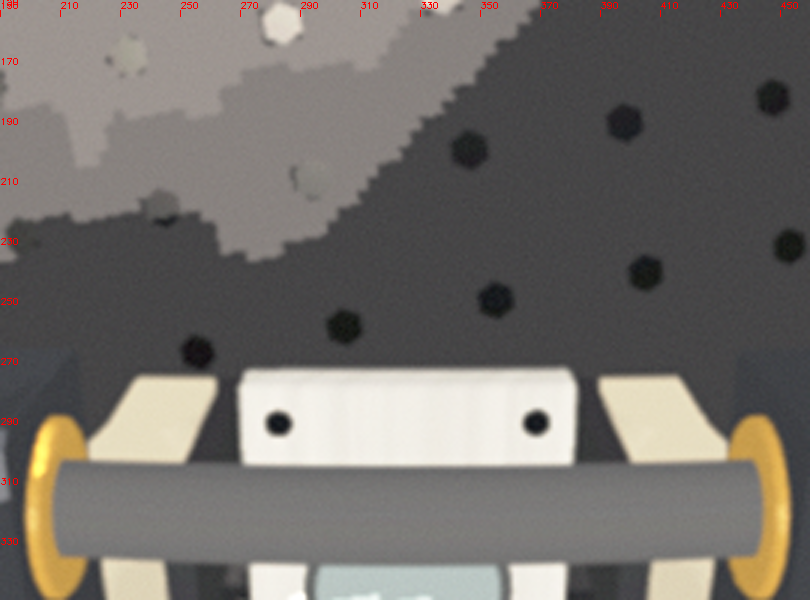

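The carrier follows the gripper, with its front edge still at row 273 and a drag of about 5 N. I'll keep pulling.

Emit:
jog_arm(commands=[{"x": 0.8,"y": 0,"z": 0,"roll": 0},{"x": 0.8,"y": 0,"z": 0,"roll": 0},{"x": 0.8,"y": 0,"z": 0,"roll": 0},{"x": 0.8,"y": 0,"z": 0,"roll": 0},{"x": 0.8,"y": 0,"z": 0,"roll": 0},{"x": 0.8,"y": 0,"z": 0,"roll": 0},{"x": 0.8,"y": 0,"z": 0,"roll": 0},{"x": 0.8,"y": 0,"z": 0,"roll": 0},{"x": 0.8,"y": 0,"z": 0,"roll": 0},{"x": 0.8,"y": 0,"z": 0,"roll": 0},{"x": 0.5,"y": 0,"z": 0,"roll": 0},{"x": 0,"y": 0,"z": 0,"roll": 0}])

```text
clock: 7.95
tool_pos: [0.4568, 0.1734, 0.0151]
orientation: [-180.0, -0.0, 169.5]
force: [0.1, 0.6, -1.3]
opening: 0.05
```

Run:
```python
from snap import *
a=wrist("w8"); s=ctrl.snapshot("top")["image"][:,:,::-1].copy(); s2=ctrl.snapshot("scene")["image"][:,:,::-1].copy()
crop(s,205,170,110,110,5,"pics/t8.png"); crop(a,190,150,270,200,3,"pics/w8c.png");crop(s2,330,190,120,130,5,"pics/s8.png")
```

```text
7.95 [0.4568 0.1734 0.0151] [-1.8000e+02 -1.0000e-02  1.6949e+02] [ 0.1  0.6 -1.3] 0.04996700890807986
```

View pics/w8c.png

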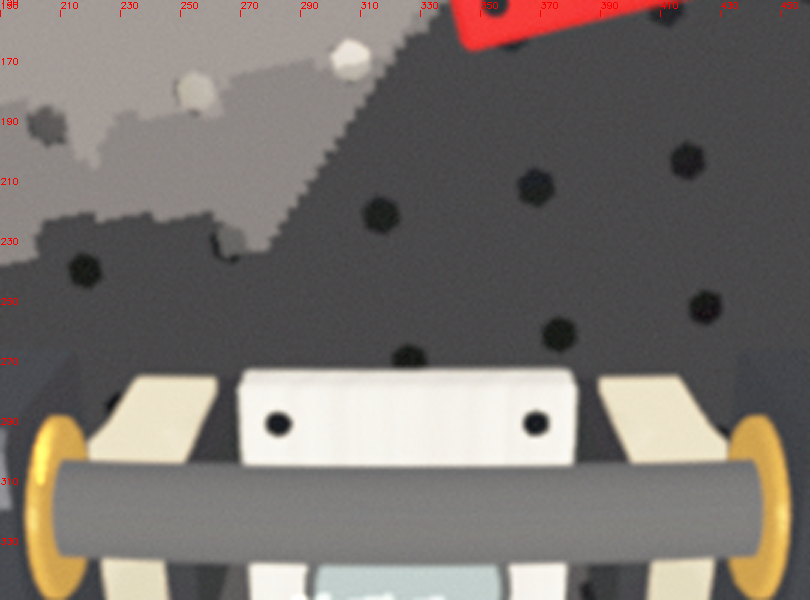

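View pics/t8.png

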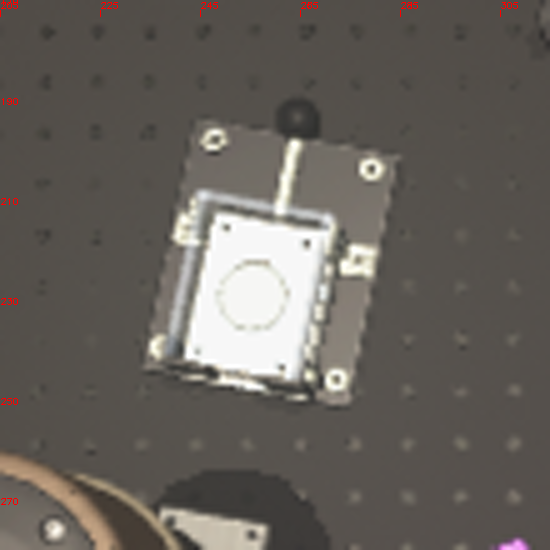

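View pics/s8.png

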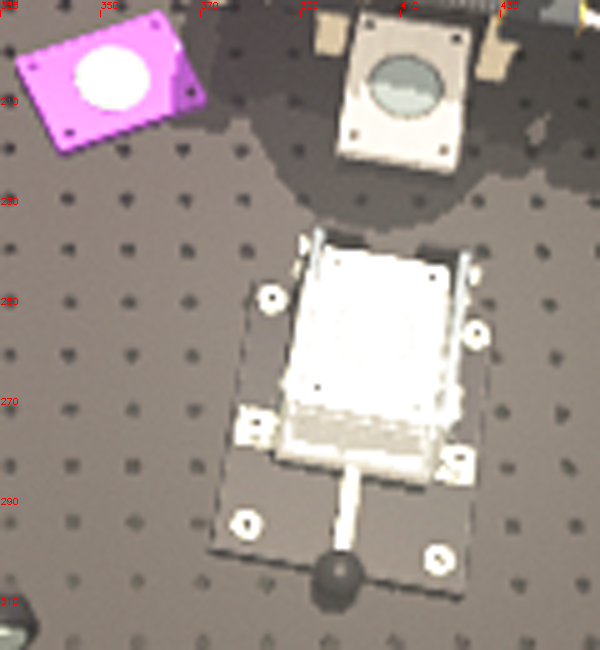

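The carrier is out with its glass up, and the other four are still in the shaft. Next I lower it 14 mm onto the bench.

Emit:
jog_arm(commands=[{"x": 0.2,"y": 0,"z": 0.5,"roll": 0},{"x": 0.1,"y": 0,"z": 0.4,"roll": 0},{"x": 0,"y": 0,"z": 0.25,"roll": 0},{"x": 0,"y": 0,"z": 0.15,"roll": 0},{"x": 0,"y": 0,"z": 0,"roll": 0},{"x": 0,"y": 0,"z": 0,"roll": 0}])

```text
clock: 8.7
tool_pos: [0.4546, 0.1739, 0.002]
orientation: [-180.0, 0.0, 169.5]
force: [-0.2, -0.0, -1.3]
opening: 0.0496
```

Emit:
jog_arm(commands=[{"x": 0,"y": 0,"z": 0.07,"roll": 0},{"x": 0,"y": 0,"z": 0,"roll": 0},{"x": 0,"y": 0,"z": 0,"roll": 0}])

```text
clock: 9.0
tool_pos: [0.4545, 0.1739, 0.0014]
orientation: [180.0, 0.0, 169.5]
force: [0.1, -0.4, -0.7]
opening: 0.0492
```

Emit:
jog_arm(commands=[{"x": 0,"y": 0,"z": 0.03,"roll": 0},{"x": 0,"y": 0,"z": 0,"roll": 0}])

```text
clock: 9.2
tool_pos: [0.4545, 0.1739, 0.0011]
orientation: [180.0, 0.0, 169.5]
force: [0.5, -1.5, -0.7]
opening: 0.0499
```

Emit:
jog_arm(commands=[{"x": 0,"y": 0,"z": 0,"roll": 0},{"x": 0,"y": 0,"z": 0,"roll": 0},{"x": 0,"y": 0,"z": 0,"roll": 0},{"x": 0,"y": 0,"z": 0,"roll": 0},{"x": 0,"y": 0,"z": -1,"roll": 0},{"x": 0,"y": 0,"z": -2,"roll": 0},{"x": -0.5,"y": 0,"z": -3,"roll": 0},{"x": -0.5,"y": 0,"z": -3,"roll": 0},{"x": 0,"y": 0,"z": 0,"roll": 0},{"x": 0,"y": 0,"z": 0,"roll": 0}], gripper=8.76)

```text
clock: 10.2
tool_pos: [0.4647, 0.1724, 0.0923]
orientation: [179.9, 0.1, 169.4]
force: [0.3, -0.7, 0.2]
opening: 0.0878
```

Run:
```python
from snap import *
a=wrist("w9"); crop(a,190,150,270,200,3,"pics/w9c.png")
s2=ctrl.snapshot("scene")["image"][:,:,::-1].copy();crop(s2,330,170,120,90,5,"pics/s9.png")
```

```text
10.2 [0.4647 0.1724 0.0923] [1.7988e+02 8.0000e-02 1.6944e+02] [ 0.3 -0.7  0.2] 0.0878181189208754
```

View pics/w9c.png

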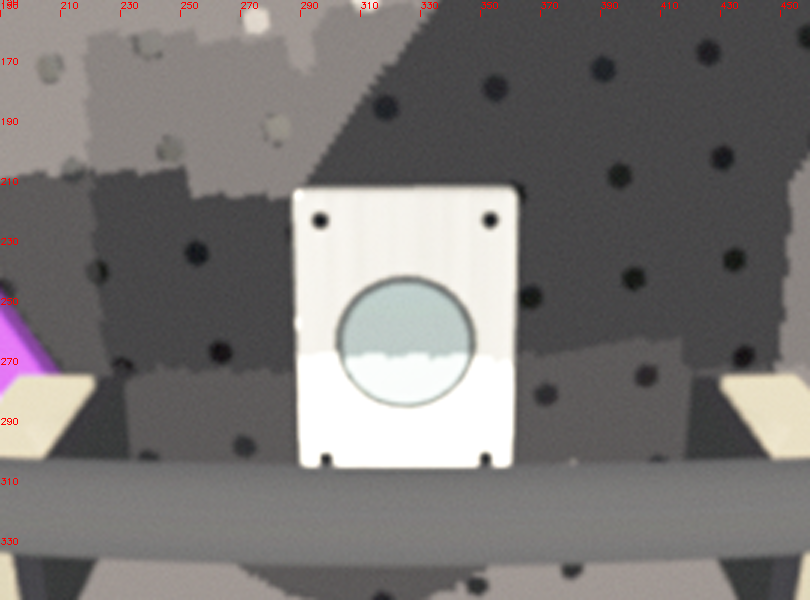

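View pics/s9.png

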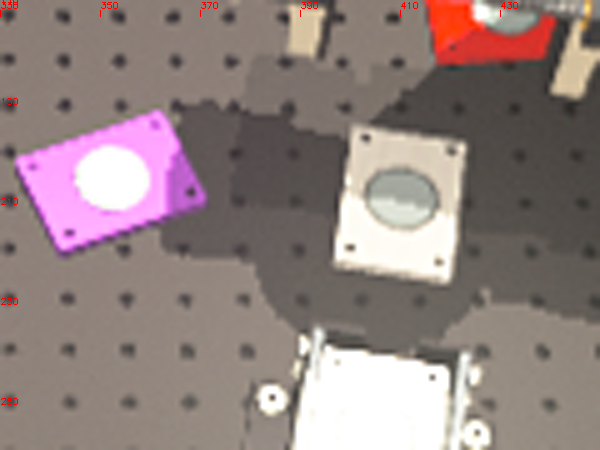

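Run:
```python
from snap import *
obs=[((-35,25,8),(362.7,212.3)),((-35,-25,8),(287.3,212.7)),((35,25,8),(361,305.7)),((35,-25,8),(290,305.7))]
x,r=wfit([("w9",l,np.array(p)) for l,p in obs],[.475,.17,-.18]); print(x[:2],np.degrees(x[2]),r.round(1).tolist())
g=wray("w9",(325,263.5),.008); print("disc",g)
delta([x[0],x[1],.0923],-100.5)
```

```text
[0.47607372 0.17072352] -10.310513257879192 [[0.0, -1.2], [-0.0, -1.2], [-0.7, 1.7], [0.7, 2.1]]
disc [0.47739749 0.17029569 0.008     ]
tool shift cm [-1.227  0.13  -0.15 ] roll -1.5717
```

Emit:
jog_arm(commands=[{"x": -1.25,"y": 0.1,"z": 0,"roll": -0.1428},{"x": 0,"y": 0,"z": 0,"roll": -0.1428},{"x": 0,"y": 0,"z": 0,"roll": -0.1428},{"x": 0,"y": 0,"z": 0,"roll": -0.1428},{"x": 0,"y": 0,"z": 0,"roll": -0.1428},{"x": 0,"y": 0,"z": 0,"roll": -0.1428},{"x": 0,"y": 0,"z": 0,"roll": -0.1428},{"x": 0,"y": 0,"z": 0,"roll": -0.1428},{"x": 0,"y": 0,"z": 0,"roll": -0.1428},{"x": 0,"y": 0,"z": 0,"roll": -0.1428},{"x": 0,"y": 0,"z": 0,"roll": -0.1428},{"x": 0,"y": 0,"z": 0,"roll": 0}])

```text
clock: 11.5
tool_pos: [0.4762, 0.1703, 0.0901]
orientation: [179.9, -0.1, -100.4]
force: [-0.2, -0.1, -0.7]
opening: 0.0875
```

Run:
```python
from snap import *
a=wrist("w10"); crop(a,190,180,270,150,3,"pics/w10c.png")
```

```text
11.5 [0.4762 0.1703 0.0901] [ 1.7992e+02 -9.0000e-02 -1.0042e+02] [-0.2 -0.1 -0.7] 0.0875091802301555
```

View pics/w10c.png

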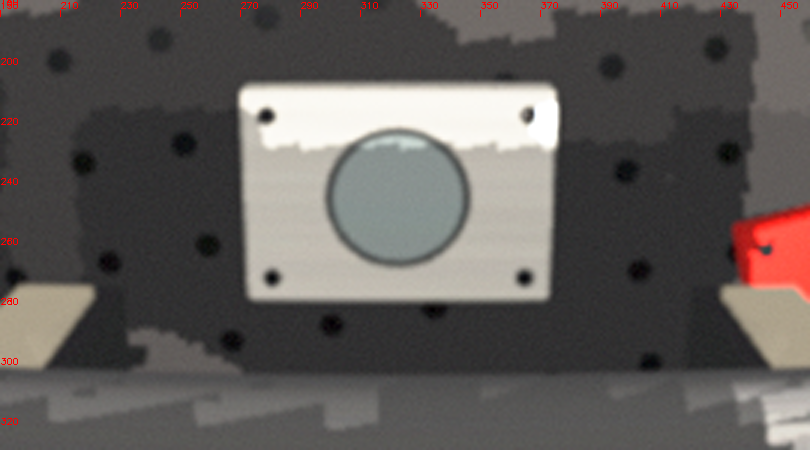

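Run:
```python
from snap import *
a=cv2.imread("pics/w10.png"); crop(a,400,180,130,150,5,"pics/w10r.png")
f=lambda x,y:(x/3+190,y/3+180)
obs=[((35,-25,8),f(240,86)),((-35,-25,8),f(558,86)),((-35,25,8),f(550,299)),((35,25,8),f(247,299))]
x,r=wfit([("w10",l,np.array(p)) for l,p in obs],[.475,.17,-.18]); print(x[:2],np.degrees(x[2]),r.round(1).tolist())
g=wray("w10",f(398,197),.008); print("disc",g)
delta([x[0],x[1],.0923],-90+np.degrees(x[2]))
P=wray("w10",f(735,225),.008); o=ctrl.get_obs(); y=np.radians(o["orientation"][2]); d=P-o["tool_pos"]
print("red corner tool xy mm",(d[0]*np.cos(y)+d[1]*np.sin(y))*1e3,(d[0]*np.sin(y)-d[1]*np.cos(y))*1e3)
```

```text
[0.4775701  0.16942317] -10.530796251485526 [[-0.3, -0.2], [0.1, -0.1], [0.1, 0.2], [0.1, 0.1]]
disc [0.47776821 0.16973348 0.008     ]
tool shift cm [ 0.069 -0.148 -0.208] roll -0.0033
red corner tool xy mm -6.191391526209714 76.43316355147289
```

View pics/w10r.png

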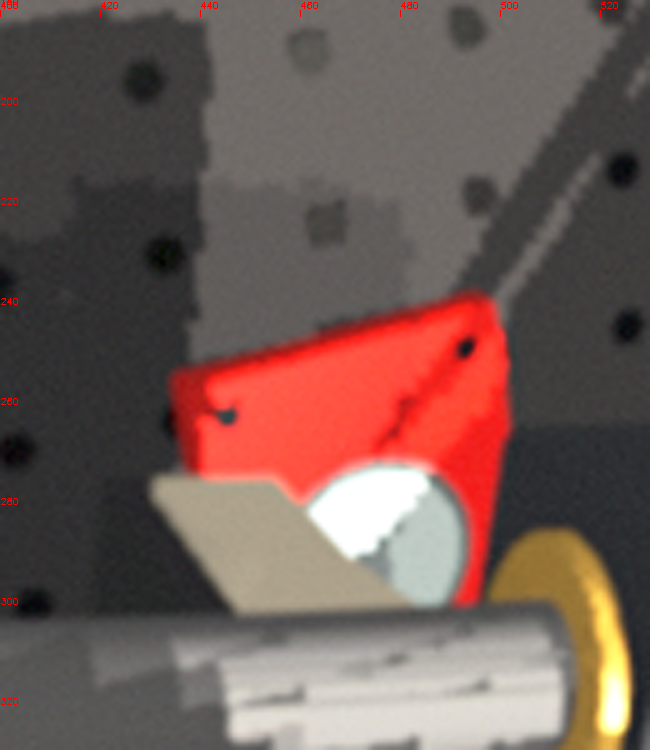

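Emit:
jog_arm(commands=[{"x": 0.07,"y": -0.14,"z": 2,"roll": -0.003},{"x": 0,"y": 0,"z": 2,"roll": 0},{"x": 0,"y": 0,"z": 1.5,"roll": 0},{"x": 0,"y": 0,"z": 0.5,"roll": 0},{"x": 0,"y": 0,"z": 0,"roll": 0},{"x": 0,"y": 0,"z": 0,"roll": 0}], gripper=8.4)

```text
clock: 12.15
tool_pos: [0.4783, 0.17, 0.0314]
orientation: [-180.0, 0.0, -100.4]
force: [-0.1, -0.2, 0.7]
opening: 0.0842
```

Run:
```python
from snap import *
a=wrist("w11"); crop(a,190,200,270,120,3,"pics/w11c.png")
```

```text
12.15 [0.4783 0.17   0.0314] [-179.99    0.   -100.44] [-0.1 -0.2  0.7] 0.08423496415085102
```

View pics/w11c.png

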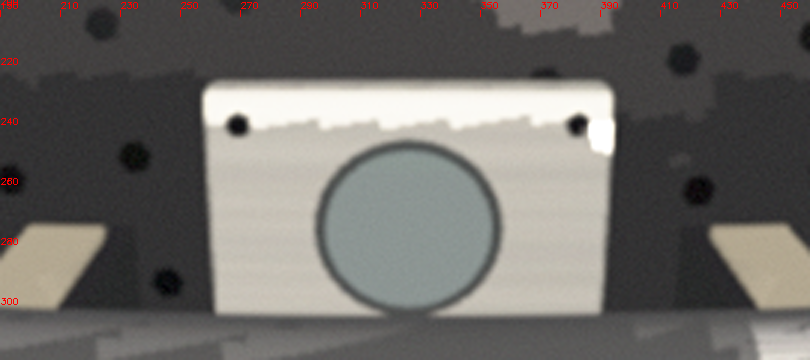

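Run:
```python
from snap import *
g=wray("w11",(325.8,276.5),.008); print("disc",g)
obs=[((35,-25,8),(257.9,228)),((-35,-25,8),(394.3,228))]
for l,p in obs: print(wray("w11",p,.008))
delta([g[0],g[1],.0015],-100.5)
```

```text
disc [0.47801485 0.16970634 0.008     ]
[0.50701308 0.13804523 0.008     ]
[0.43932443 0.15053143 0.008     ]
tool shift cm [0.044 0.035 3.018] roll 0.0014
```

Emit:
jog_arm(commands=[{"x": 0.06,"y": 0.02,"z": 1,"roll": 0},{"x": 0,"y": 0,"z": 1,"roll": 0},{"x": 0,"y": 0,"z": 0.6,"roll": 0},{"x": 0,"y": 0,"z": 0.3,"roll": 0},{"x": 0,"y": 0,"z": 0,"roll": 0},{"x": 0,"y": 0,"z": 0,"roll": 0},{"x": 0,"y": 0,"z": 0,"roll": 0}])

```text
clock: 12.9
tool_pos: [0.4779, 0.1694, 0.0023]
orientation: [-180.0, 0.0, -100.4]
force: [-0.2, 1.0, -0.2]
opening: 0.0837
```

Emit:
jog_arm(commands=[{"x": 0,"y": 0,"z": 0.08,"roll": 0},{"x": 0,"y": 0,"z": 0,"roll": 0},{"x": 0,"y": 0,"z": 0,"roll": 0},{"x": 0,"y": 0,"z": 0,"roll": 0},{"x": 0,"y": 0,"z": 0,"roll": 0},{"x": 0,"y": 0,"z": 0,"roll": 0}], gripper=6)

```text
clock: 13.5
tool_pos: [0.4778, 0.1693, 0.0014]
orientation: [-180.0, 0.0, -100.4]
force: [-0.8, -0.0, 2.3]
opening: 0.0691
```

Emit:
jog_arm(commands=[{"x": 0,"y": 0,"z": -0.5,"roll": 0},{"x": 0,"y": 0,"z": -1.5,"roll": 0},{"x": 0,"y": 0,"z": -2,"roll": 0},{"x": 0,"y": 0,"z": -2,"roll": 0},{"x": 0,"y": 0,"z": -2,"roll": 0},{"x": 0,"y": 0,"z": -2,"roll": 0},{"x": 0,"y": 0,"z": -1.5,"roll": 0},{"x": 0,"y": 0,"z": -0.5,"roll": 0},{"x": 0,"y": 0,"z": 0,"roll": 0},{"x": 0,"y": 0,"z": 0,"roll": 0}])

```text
clock: 14.5
tool_pos: [0.4772, 0.1689, 0.1205]
orientation: [180.0, -0.0, -100.4]
force: [-0.1, -0.4, -1.4]
opening: 0.0696
```

Run:
```python
from snap import *
a=wrist("w12"); crop(a,190,200,270,150,3,"pics/w12c.png")
delta([.627,-.151,.12],-105.8)
```

```text
14.5 [0.4772 0.1689 0.1205] [ 1.7995e+02 -3.0000e-02 -1.0039e+02] [-0.1 -0.4 -1.4] 0.0696329527224061
tool shift cm [ 28.76  -20.5     0.036] roll 0.0945
```

View pics/w12c.png

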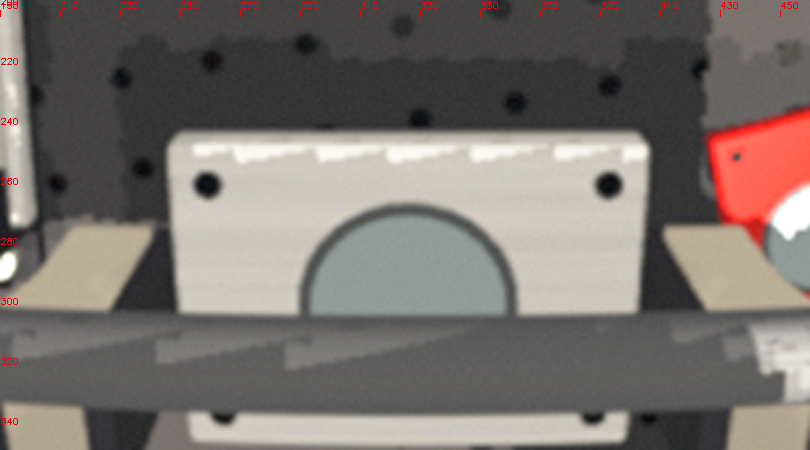

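Emit:
jog_arm(commands=[{"x": 1.5,"y": -1.5,"z": 0,"roll": 0},{"x": 2.5,"y": -2.5,"z": 0,"roll": 0},{"x": 3,"y": -3,"z": 0,"roll": 0},{"x": 3,"y": -3,"z": 0,"roll": 0},{"x": 3,"y": -3,"z": 0,"roll": 0},{"x": 3,"y": -3,"z": 0,"roll": 0.0945},{"x": 2.2,"y": -2.5,"z": 0,"roll": 0},{"x": 1,"y": -1.3,"z": 0,"roll": 0},{"x": 0.3,"y": -0.3,"z": 0,"roll": 0},{"x": 0,"y": 0,"z": 0,"roll": 0},{"x": 0,"y": 0,"z": 0,"roll": 0}])

```text
clock: 15.65
tool_pos: [0.6356, -0.0609, 0.1209]
orientation: [180.0, -0.0, -105.7]
force: [-0.2, -0.1, -0.6]
opening: 0.0696
```

Run:
```python
from snap import *
a=wrist("w13"); crop(a,200,30,260,240,3,"pics/w13c.png")
delta([.627,-.151,.12],-105.8)
```

```text
15.65 [ 0.6356 -0.0609  0.1209] [ 1.7995e+02 -1.0000e-02 -1.0575e+02] [-0.2 -0.1 -0.6] 0.06962191618230329
tool shift cm [ 8.922 -1.613  0.116] roll 0.0014
```

View pics/w13c.png

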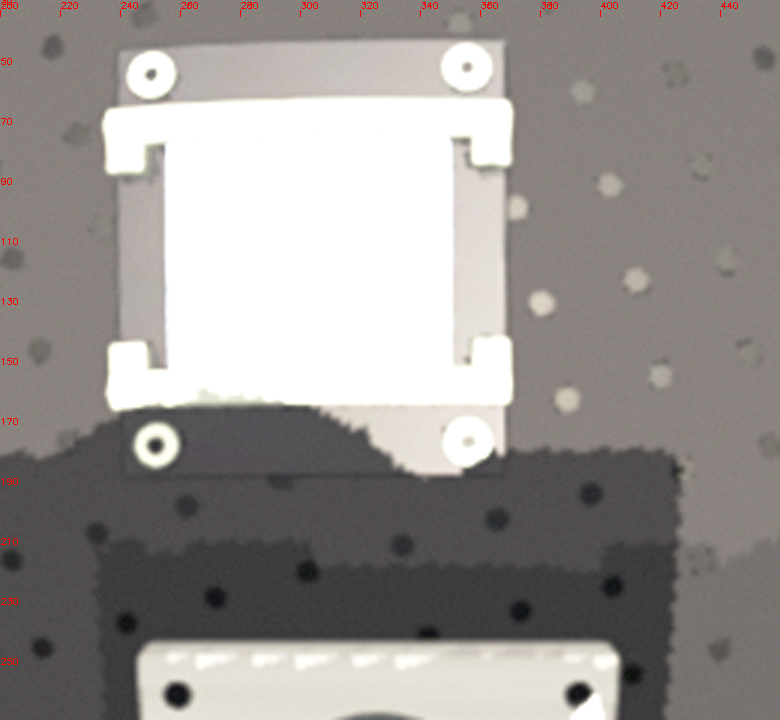

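Run:
```python
from snap import *
f=lambda x,y:np.array((x/3+200,y/3+30))
b=[((48,-55,5),f(118,50)),((-48,-55,5),f(505,40)),((-48,55,5),f(505,473)),((48,55,5),f(120,476))]
t=[((47,-36,18),f(104,106)),((-47,-36,18),f(512,97)),((-47,36,18),f(512,404)),((47,36,18),f(107,411))]
for q in (b,t,b+t):
    x,r=wfit([("w13",l,p) for l,p in q],[.627,-.15,-.27]); print((x[:2]*1e3).round(1),np.degrees(x[2]).round(2),r.round(1).tolist())
X=x
# carrier in tool frame from w13 front corners and w12
for n,pts in (("w12",[((168,133),0),((650,133),0),((192,443),0),((627,443),0)]),):
    d=json.load(open(f"pics/{n}.json")); zt=d["p"][2]+.0066
    W=np.array([wray(n,(x/3+190,y/3+200),zt) for (x,y),_ in pts]); y=np.radians(d["o"][2]); e=W-d["p"]
    T=np.c_[e[:,0]*np.cos(y)+e[:,1]*np.sin(y),e[:,0]*np.sin(y)-e[:,1]*np.cos(y)]*1e3; print(T.round(1),T.mean(0))
delta([X[0],X[1],.05],-90+np.degrees(X[2]))
```

```text
[ 626.8 -151.1] -15.7 [[-0.8, -1.6], [0.6, -0.9], [0.1, 1.1], [0.0, 0.9]]
[ 626.7 -151. ] -15.47 [[0.7, 0.8], [-0.8, 0.7], [-0.8, -0.5], [1.1, -1.1]]
[ 626.7 -151.1] -15.62 [[-0.9, -1.4], [0.5, -1.0], [0.2, 1.1], [0.2, 1.1], [0.7, 0.6], [-0.8, 0.8], [-1.0, -0.4], [0.9, -1.3]]
[[ 26.1 -33.9]
 [ 26.1  34.8]
 [-25.  -34. ]
 [-25.1  35.1]] [0.50611163 0.50051599]
tool shift cm [ 8.935 -1.59   7.116] roll -0.0018
```

Emit:
jog_arm(commands=[{"x": 1.5,"y": -0.3,"z": 0,"roll": 0},{"x": 2.5,"y": -0.5,"z": 0,"roll": 0},{"x": 2.5,"y": -0.4,"z": 0,"roll": 0},{"x": 1.8,"y": -0.3,"z": 0.5,"roll": 0},{"x": 0.6,"y": -0.1,"z": 1.5,"roll": 0},{"x": 0,"y": 0,"z": 2,"roll": 0},{"x": 0,"y": 0,"z": 2,"roll": 0},{"x": 0,"y": 0,"z": 1,"roll": 0},{"x": 0,"y": 0,"z": 0.3,"roll": 0},{"x": 0,"y": 0,"z": 0,"roll": 0},{"x": 0,"y": 0,"z": 0,"roll": 0}])

```text
clock: 16.8
tool_pos: [0.6281, -0.1516, 0.049]
orientation: [-179.9, 0.0, -105.8]
force: [0.4, 0.2, -0.2]
opening: 0.0696
```

Run:
```python
from snap import *
a=wrist("w14"); crop(a,200,150,260,200,3,"pics/w14c.png")
s=ctrl.snapshot("scene")["image"][:,:,::-1].copy(); crop(s,200,220,110,90,6,"pics/s14.png")
delta([.6267,-.1511,.05],-105.6)
print(wproj("w14",pose(.6267,-.1511,np.radians(-15.6),[(.047,-.036,.018),(-.047,-.036,.018),(.048,-.055,.005),(-.048,-.055,.005)])))
```

```text
16.8 [ 0.6281 -0.1516  0.049 ] [-1.7993e+02  1.0000e-02 -1.0576e+02] [ 0.4  0.2 -0.2] 0.06959658310714123
tool shift cm [-0.017  0.152 -0.075] roll -0.0029
[[238.09715143 206.98513338]
 [417.70999017 206.54890264]
 [240.30317153 168.92196388]
 [415.1204209  168.54188415]]
```

View pics/w14c.png

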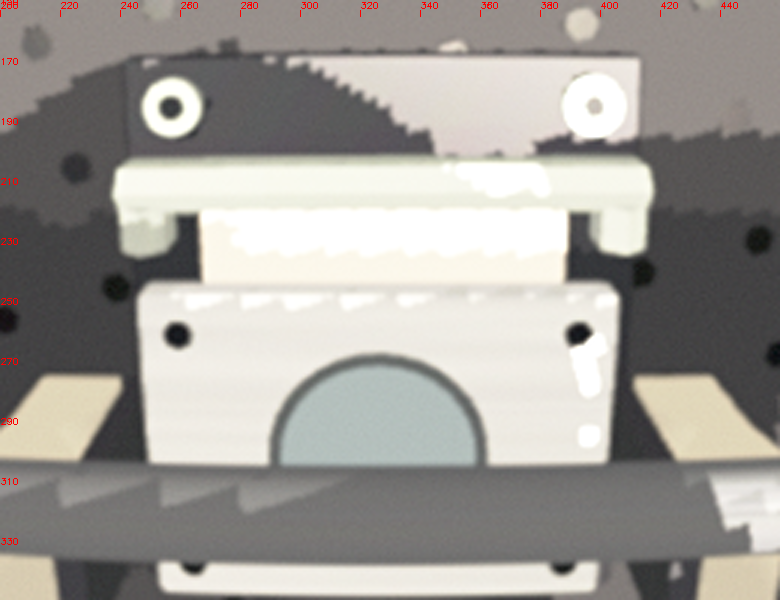

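View pics/s14.png

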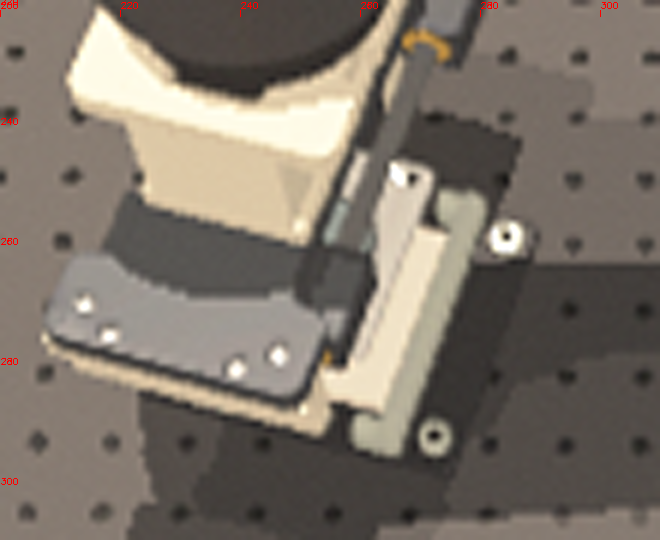

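Emit:
jog_arm(commands=[{"x": -0.06,"y": 0.15,"z": 0.8,"roll": -0.003},{"x": 0,"y": 0,"z": 1,"roll": 0},{"x": 0,"y": 0,"z": 0.5,"roll": 0},{"x": 0,"y": 0,"z": 0,"roll": 0},{"x": 0,"y": 0,"z": 0,"roll": 0},{"x": 0,"y": 0,"z": 0,"roll": 0}])

```text
clock: 17.5
tool_pos: [0.6264, -0.1509, 0.0254]
orientation: [-180.0, -0.0, -105.6]
force: [0.3, -0.1, -1.3]
opening: 0.0693
```

Run:
```python
from snap import *
a=wrist("w15"); crop(a,200,150,260,200,3,"pics/w15c.png")
delta([.6267,-.1511,.05],-105.6)
print(wproj("w15",pose(.6267,-.1511,np.radians(-15.6),[(.033,-.028,.012),(-.033,-.028,.012),(.048,-.055,.005),(-.048,-.055,.005)])))
```

```text
17.5 [ 0.6264 -0.1509  0.0254] [-179.99   -0.   -105.61] [ 0.3 -0.1 -1.3] 0.06933701969611976
tool shift cm [ 0.02  -0.033 -2.447] roll -0.0002
[[255.29506607 228.88736955]
 [393.66627235 228.8188005 ]
 [226.05916319 171.94240849]
 [422.94410849 171.78582116]]
```

View pics/w15c.png

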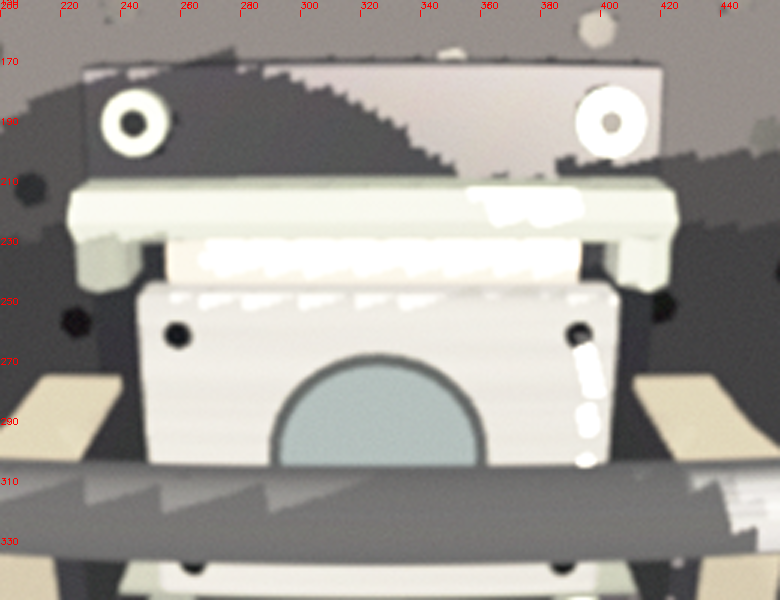

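Run:
```python
from snap import *
d=json.load(open("pics/w15.json")); y=np.radians(d["o"][2])
def t(px,z):
    e=wray("w15",px,z)-d["p"]; return [(e[0]*np.cos(y)+e[1]*np.sin(y))*1e3,(e[0]*np.sin(y)-e[1]*np.cos(y))*1e3]
f=lambda x,y:(x/3+200,y/3+150)
print("carrier front",t(f(378,284),.032),"back",t(f(378,593),.032))
print("rail inner low edge of bevel",t(f(373,239),.016),"bev top?",t(f(373,188),.020), "base back",t(f(372,66),.005))
print("rail near inner?",t(f(130,575),.02),t(f(640,590),.02))
```

```text
carrier front [np.float64(26.015249643520868), np.float64(0.3298506224062199)] back [np.float64(-24.303811389635054), np.float64(0.3401921090475674)]
rail inner low edge of bevel [np.float64(28.653893639275182), np.float64(-0.4172813440824217)] bev top? [np.float64(37.399567437365015), np.float64(-0.3961970451657401)] base back [np.float64(54.30840009740819), np.float64(-0.5867465215995803)]
rail near inner? [np.float64(-29.123164574879393), np.float64(-41.95503352163274)] [np.float64(-32.354285151489826), np.float64(45.50186595275188)]
```

Stage and carrier are centred to within 1 mm. I'll trim that and lower it in.

Emit:
jog_arm(commands=[{"x": -0.07,"y": -0.06,"z": 0.2,"roll": 0},{"x": 0,"y": 0,"z": 0.3,"roll": 0},{"x": 0,"y": 0,"z": 0.3,"roll": 0},{"x": 0,"y": 0,"z": 0.25,"roll": 0},{"x": 0,"y": 0,"z": 0,"roll": 0},{"x": 0,"y": 0,"z": 0,"roll": 0},{"x": 0,"y": 0,"z": 0,"roll": 0}])

```text
clock: 18.25
tool_pos: [0.627, -0.1503, 0.0149]
orientation: [-180.0, -0.0, -105.6]
force: [0.0, 0.0, -1.0]
opening: 0.0695
```

Emit:
jog_arm(commands=[{"x": 0,"y": 0,"z": 0.1,"roll": 0},{"x": 0,"y": 0,"z": 0.04,"roll": 0},{"x": 0,"y": 0,"z": 0,"roll": 0},{"x": 0,"y": 0,"z": 0,"roll": 0}])

```text
clock: 18.65
tool_pos: [0.627, -0.1503, 0.0134]
orientation: [-180.0, 0.0, -105.6]
force: [-0.5, 0.8, -0.7]
opening: 0.0697
```

Run:
```python
from snap import *
a=wrist("w16"); crop(a,200,150,260,200,3,"pics/w16c.png")
```

```text
18.65 [ 0.627  -0.1503  0.0134] [-179.99    0.   -105.61] [-0.5  0.8 -0.7] 0.06968480635665834
```

View pics/w16c.png

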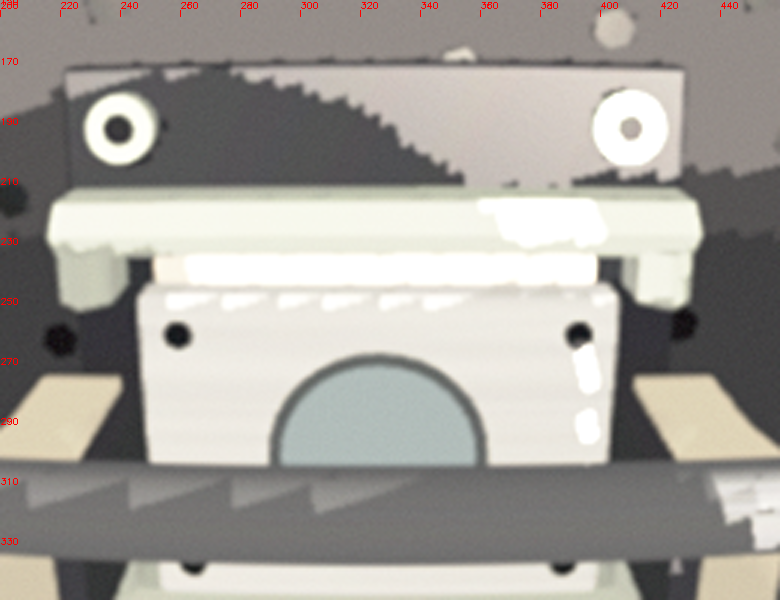

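Emit:
jog_arm(commands=[{"x": 0.06,"y": 0,"z": 0.04,"roll": 0},{"x": 0,"y": 0,"z": 0,"roll": 0},{"x": 0,"y": 0,"z": 0,"roll": 0}])

```text
clock: 19.0
tool_pos: [0.6271, -0.1507, 0.0134]
orientation: [-180.0, 0.0, -105.6]
force: [-0.9, 2.9, 5.2]
opening: 0.0695
```

There is contact at +5 N, so the carrier is seated on the bed. I'll open and rise straight up.

Emit:
jog_arm(commands=[{"x": 0,"y": 0,"z": 0,"roll": 0},{"x": 0,"y": 0,"z": 0,"roll": 0},{"x": 0,"y": 0,"z": 0,"roll": 0},{"x": 0,"y": 0,"z": 0,"roll": 0},{"x": 0,"y": 0,"z": -0.5,"roll": 0},{"x": 0,"y": 0,"z": -1.5,"roll": 0},{"x": 0,"y": 0,"z": -3,"roll": 0},{"x": 0,"y": 0,"z": -3,"roll": 0},{"x": 0,"y": 0,"z": -3,"roll": 0},{"x": 0,"y": 0,"z": -2,"roll": 0},{"x": 0,"y": 0,"z": 0,"roll": 0},{"x": 0,"y": 0,"z": 0,"roll": 0}], gripper=8.76)

```text
clock: 20.2
tool_pos: [0.6271, -0.1508, 0.1445]
orientation: [-179.9, 0.0, -105.6]
force: [-0.2, 1.2, -0.4]
opening: 0.0875
```

Run:
```python
from snap import *
a=wrist("w17"); crop(a,200,130,260,200,3,"pics/w17c.png")
```

```text
20.2 [ 0.6271 -0.1508  0.1445] [-1.7988e+02  5.0000e-02 -1.0562e+02] [-0.2  1.2 -0.4] 0.08754176647040098
```

View pics/w17c.png

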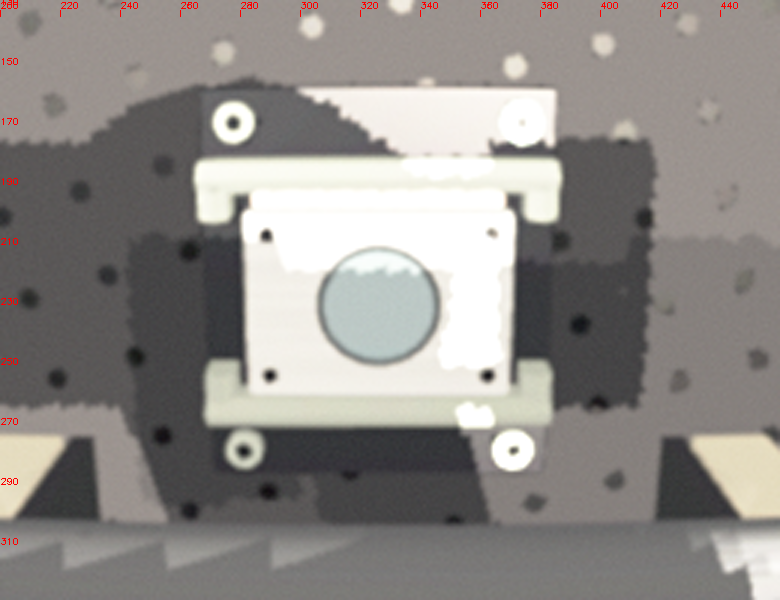

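Run:
```python
from snap import *
f=lambda x,y:np.array((x/3+200,y/3+130))
c=[((35,-25,20),f(242,210)),((-35,-25,20),f(516,210)),((-35,25,20),f(512,395)),((35,25,20),f(246,396))]
b=[((48,-55,5),f(200,92)),((-48,-55,5),f(555,89)),((-48,55,5),f(544,471)),((48,55,5),f(215,473))]
for q in (c,b):
    x,r=wfit([("w17",l,p) for l,p in q],[.627,-.15,-.27]); print((x[:2]*1e3).round(1),np.degrees(x[2]).round(2),r.round(1).tolist())
P=wproj("w17",pose(.6267,-.1511,np.radians(-15.6),[(0,s*y,z) for s in(-1,1) for y,z in((.028,.016),(.036,.016),(.0295,.02),(.0345,.02),(.036,.005),(.025,.02),(.025,.012),(.028,.012))])*1e-0)
print(((P-[200,130])*3).round(0).tolist())
a=cv2.imread("pics/w17.png"); crop(a,255,170,140,115,5,"pics/w17d.png")
s=ctrl.snapshot("scene")["image"][:,:,::-1].copy(); crop(s,200,220,110,90,6,"pics/s17.png")
```

```text
[ 626.7 -150. ] -15.53 [[0.1, 0.1], [-0.2, -0.1], [-0.7, 0.1], [0.8, -0.1]]
[ 626.7 -150.7] -15.25 [[-1.0, -0.7], [0.8, -0.5], [0.5, 0.9], [-0.4, 0.8]]
[[378.0, 192.0], [378.0, 161.0], [378.0, 188.0], [378.0, 169.0], [378.0, 156.0], [378.0, 205.0], [378.0, 201.0], [378.0, 189.0], [378.0, 398.0], [378.0, 426.0], [378.0, 408.0], [378.0, 426.0], [378.0, 412.0], [378.0, 392.0], [378.0, 383.0], [378.0, 393.0]]
```

View pics/w17d.png

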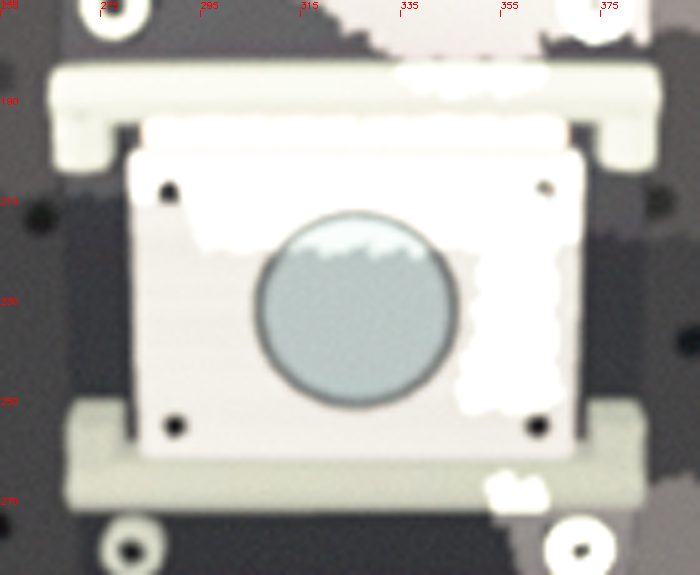

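View pics/s17.png

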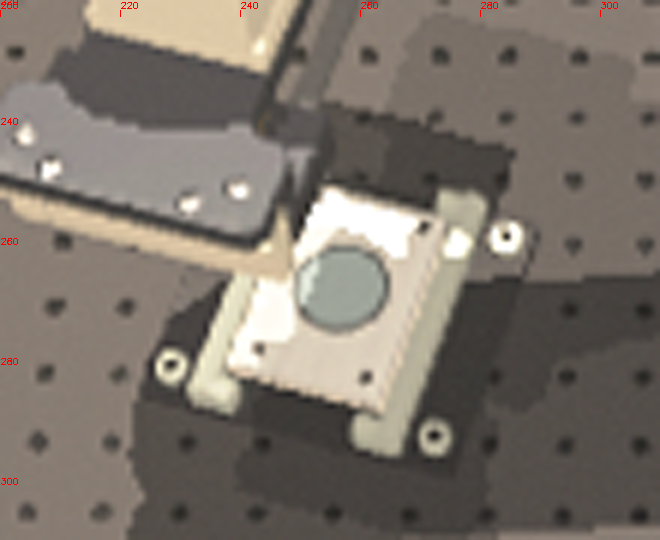

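The measured edges (rows 210 and 395) sit about 1.2 mm off centre, inside the ±3 mm clearance. The spacing matches a carrier lying flat at z = 20 mm. I'll move clear for a final overview.

Emit:
jog_arm(commands=[{"x": 0,"y": 0,"z": -3,"roll": 0},{"x": 2,"y": 0,"z": -3,"roll": 0},{"x": 4,"y": 0,"z": 0,"roll": 0},{"x": 4,"y": 0,"z": 0,"roll": 0},{"x": 4,"y": 0,"z": 0,"roll": 0},{"x": 4,"y": 0,"z": 0,"roll": 0},{"x": 3,"y": 0,"z": 0,"roll": 0},{"x": 1,"y": 0,"z": 0,"roll": 0},{"x": 0,"y": 0,"z": 0,"roll": 0},{"x": 0,"y": 0,"z": 0,"roll": 0}])

```text
clock: 21.3
tool_pos: [0.5675, -0.3622, 0.2022]
orientation: [179.9, 0.0, -105.6]
force: [0.3, 0.7, -0.1]
opening: 0.0879
```

Run:
```python
from snap import *
s=ctrl.snapshot("scene")["image"][:,:,::-1].copy(); cv2.imwrite("pics/s18.png",s); crop(s,200,220,110,90,6,"pics/s18c.png")
s=ctrl.snapshot("top")["image"][:,:,::-1].copy(); cv2.imwrite("pics/t18.png",s); crop(s,340,190,80,70,8,"pics/t18c.png")
```

```text
(no output)
```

View pics/s18.png

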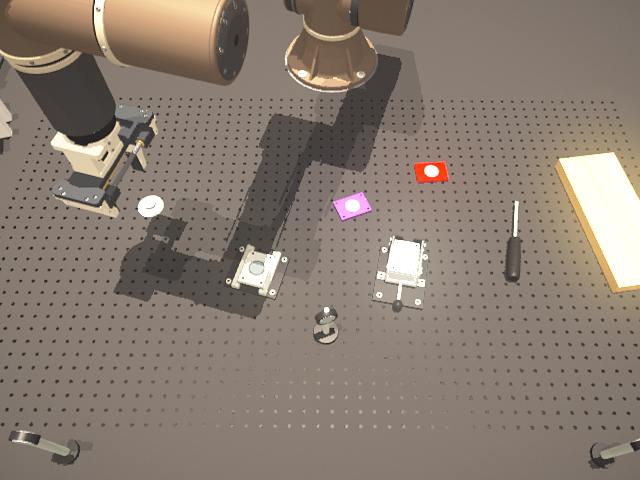

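View pics/s18c.png

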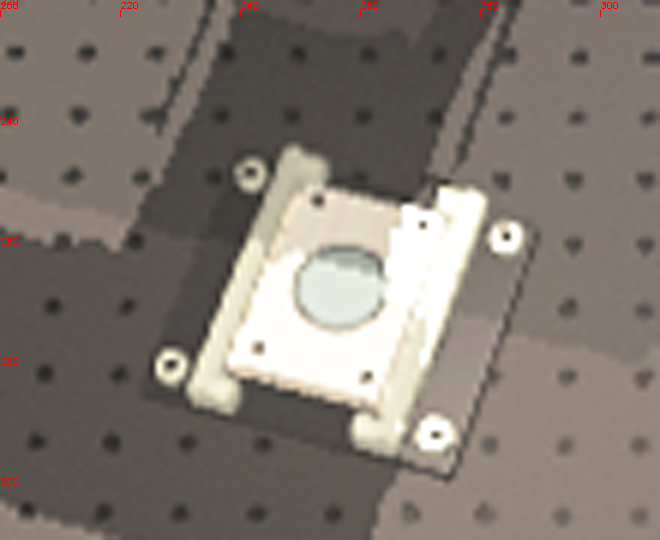

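View pics/t18.png

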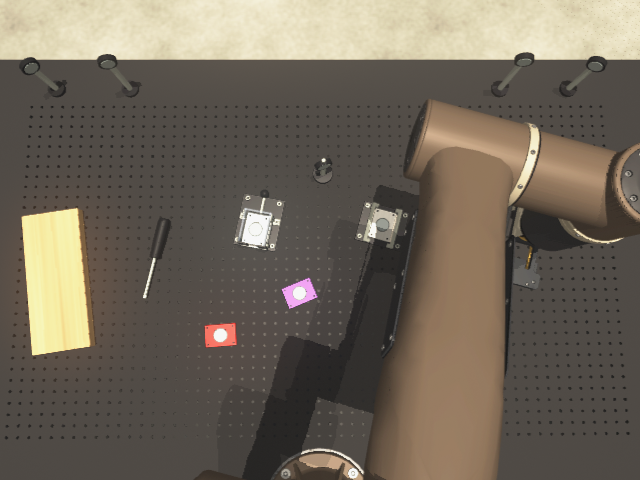

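View pics/t18c.png

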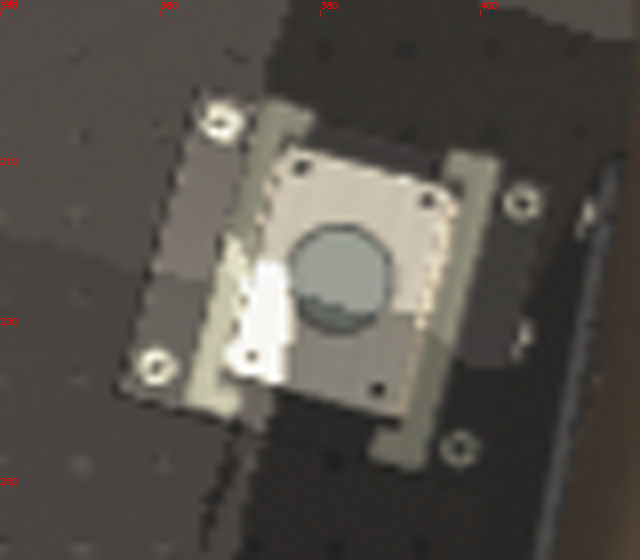

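The carrier lies between the rails with its glass up. The lens (325,327), flange (150,206) and driver (514,255) are unmoved, and the magazine still holds the other four. I'm handing in.

Run:
```python
from plant import ctrl
print(ctrl.close_job(), ctrl.get_obs()["clock"])
```

```text
the job is handed in; nothing more can be done
the job is handed in; nothing more can be done
```

I pulled the bottom carrier straight out of the magazine mouth (about 5 N of drag) and laid it flat on the bench. I then gripped it again by its short ends, lowered it into the stage until it touched the bed at about 5 N, released it and backed off. The job was handed in at about 21 s.

**Last checks:**
- **Carrier:** it lies flat between the rails with its glass up, about 1 mm off centre and well inside the ±3 mm clearance. The last overhead and scene pictures agree.
- **Everything else:** the other four carriers are still in the magazine. The lens, flange, screwdriver and the purple and red plates look unmoved.

**What disagreed or failed:**
- The top camera and the wrist camera differed by 3 to 5 mm in y. I used the wrist camera and corrected from close-up pictures.
- My first two move calls were refused because rows must carry all four numbers. Nothing moved.

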